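# Check that every food box is latched

## Robot

A 6-joint arm with a two-finger parallel gripper is mounted at the origin on a cart in front of the work surface, level with it; the furniture and walls round the work are solid. World frame = base frame: x ahead of the robot, y to its left, z up, the work surface at z = 0. Lengths are in m, angles in rad, forces in N, time in s.
With the tool pointing down it reaches from about 0.35 to 0.875 m from the base axis. Payload 4.2 kg.
Tool frame: the origin (TCP) lies at the very end of the fingers, on their centre line; the grasp point (between the pads) lies bot.grip_point_offset behind it (bot.grip_point_offset is the distance from the TCP to the grasp point, in m); z points along the fingers, y is the direction in which the jaws open and shut (so a half turn about z gives the same grasp; the last joint's range is limited). The gripper opens to 87 mm and grips with 3 to 60 N. Pads are 19 mm wide; open, the fingers measure 117 mm over their backs; the gripper's body (75 mm by 190 mm) begins 51 mm behind the grasp point.
Start: joints at [1.554, 0.385, 0.008, 0, -1.194, -0.259], TCP at [0.17, 0.601, 0.223] pointing down, gripper open.
Joint ranges: [-3.14, 3.14], [-1.21, 2.06], [-1.07, 1.41], [-3.16, 2.05], [-2.99, -0.16], [-3.1, 3.1]. Speed limits (rad/s): [2.79, 2.79, 3.14, 3.14, 3.14, 3.14].

## Interface

Orientations are given as a unit quaternion [w, x, y, z].
In Python, from plant import status, cams, order, bot gives the robot as it stands. The module is installed in compiled form; this text tells all that it offers.
- The arm moves only by the tool send_rows, never from a script. Its argument "motion" is a list of rows, each a list of 5 numbers: the finger opening in mm, from 0 to 87, then the shift along the world's x, y, z scaled (see below), then the turn about the world's z scaled (see below). A call has 1 to 8 rows; each row is the pose to reach, as a shift and turn from the pose measured when the call began; what a row does not reach only later rows make up. The controller multiplies each number of a shift by 0.4 m and each number of a turn by 90 degrees. A row lasts 1/12 s, in which the tool goes at most 41.7 mm and 7.16 degrees, less where a joint would pass 70% of its speed; a pose out of reach is approached as far as the arm can. A call with a number of a shift or a turn outside -1 to 1 is refused whole. A call with a gripper value outside its range is refused whole. The fingers move at their own pace and stop on an object; "grip_force" is the grip in N (left out, the last holds). Time passes only in rows, so rows that repeat a pose let the fingers close. It gives the time, the measured TCP pose, the force and the opening at its end, in the units of the state.
- status.read_state(): the state, without advancing time (a new reading comes with each control period).
- cams.read_camera(name): name is "side" or "top"; returns the picture (400x640x3 uint8, blue, green, red); there is no depth.
- cams.get_calibration(name): a dict with "camera_matrix" (3x3 intrinsics, pixels), "R" (3x3) and "t" (3): a world point X has camera coordinates R X + t. Camera axes: x right, y down, z forward; pixel columns grow to the right and rows downward; lengths in m; the calibration is good to about 2 mm. A picture is of the moment at which its call begins. get_calibration takes no time and is no camera call.
- order.close_job(): hands the job in, once; it reports no verdict.
Trained networks look in the newest picture that a camera, given by its name, has taken for a name from the list of things; names that differ only in an ending like _2 or _b are one class to them, and where a whole thing is asked for, a point or a joint stands for the part that bears it (a point fixed in the world has none). Each returns a list of dicts, best first, with "confidence" (0 to 1); they miss things now and then, are a little off and sometimes report something else, mostly with a low value. They report only what shows in the picture. A call takes as long as a camera call. They do not tell look-alikes from the thing itself.
- cams.look_for(camera, target): "box" ([left, top, right, bottom] in pixels, round what is visible of it).
- cams.cut_out(camera, target): "pixels" (400x640 bool, what is visible of it) and "box" ([left, top, right, bottom] in pixels, round what is visible of it).
The state is a dict: "clock": time; "qpos": joint angles; "qd": joint speeds; "joint_efforts": joint torques, N m; "position": TCP position; "eef_rot": TCP orientation; "contact_force": force on the tool from outside, world axes, zero at the start; "torque": the same for the moment, N m; "finger_gap": opening from 0.0 (shut) to 1.0 (fully open).
Only numpy, scipy, OpenCV 4.12 (cv2) and the standard library are available. Lean on these libraries where they do the work, as an engineer would, in place of code of your own. Each camera call takes 0.05 s, during which the arm holds its last target.

## Task

Go along the three white food boxes under the bamboo shelf from left to right and tug each lid gently upwards by its front tab: a lid whose catch has closed holds. If a lid comes up, press it down until its catch snaps and tug it again, so that you have felt each lid hold before you go to the next. Leave all three lids right down and caught, and do not disturb the things on the shelf.

Things in the scene. Friction and masses are not known exactly. Their poses are not given: they have to be found in the camera images.
- worktop_shelf: Low bamboo shelf fixed on the worktop over the three food boxes. Origin on the worktop under its centre; x to the back, y to the left. Board 117 mm deep, 440 mm long, underside at 175 mm, top at 193 mm; posts at y = +-207 mm. Its front edge overhangs the lids: a gripper reaches the tabs only leaning back 20 to 45 degrees from vertical, fingers pointing forward and down.
- left: The left one (seen from the robot) of three identical white plastic food boxes with dark grey lids, fixed on the worktop. Tub 95 mm deep (x), 100 mm wide (y), 70 mm high. Origin under its centre, x to the back, y to the left, z up; it faces the robot within 15 degrees. On the middle of its front, 44 mm up, sits the catch; the lid carries a hooked tongue that goes under it.
- left_tab (a point): Centre of the left lid's grey lifting tab, the place to pinch. The tab juts forward from the lid's front rim (from 18 mm behind to 22 mm before this point), is 26 mm wide (y), 9 mm thick, with a 12 mm roll at its end; free air beside it and for 20 mm under it (the tongue is under its root). With the lid right down it lies at x = -70, y = 0, z = 75.5 mm in the box's frame. Axes as the lid's.
- left_hinge (a point): Middle of the left lid's hinge pin (along y) at the box's back, 118 mm behind the tab's centre, 70 mm up. The lid weighs about 0.16 kg and opens upward by 48 mm at the tab at most. Caught, it rattles: a tug lifts the tab 2 to 3 mm, then the catch holds. Not caught, its tongue lies on the catch, the tab 7.5 mm above its right-down height, and it comes up freely. Let go, a lid falls back.
- left_catch: Dark spring pawl, 14 mm wide, on the front of the left box; origin on its pin, x to the back; level at rest, its arm tips down as it is forced. It needs no handling: when the lid is pressed right down at the tab, with up to about 15 N, the tongue forces its way past and the pawl snaps level over it. It holds any gentle tug; 5 to 15 N is enough to feel it, and above 40 N it is strained.
- middle: The middle one (seen from the robot) of three identical white plastic food boxes with dark grey lids, fixed on the worktop. Tub 95 mm deep (x), 100 mm wide (y), 70 mm high. Origin under its centre, x to the back, y to the left, z up; it faces the robot within 15 degrees. On the middle of its front, 44 mm up, sits the catch; the lid carries a hooked tongue that goes under it.
- middle_tab (a point): Centre of the middle lid's grey lifting tab, the place to pinch. The tab juts forward from the lid's front rim (from 18 mm behind to 22 mm before this point), is 26 mm wide (y), 9 mm thick, with a 12 mm roll at its end; free air beside it and for 20 mm under it (the tongue is under its root). With the lid right down it lies at x = -70, y = 0, z = 75.5 mm in the box's frame. Axes as the lid's.
- middle_hinge (a point): Middle of the middle lid's hinge pin (along y) at the box's back, 118 mm behind the tab's centre, 70 mm up. The lid weighs about 0.16 kg and opens upward by 48 mm at the tab at most. Caught, it rattles: a tug lifts the tab 2 to 3 mm, then the catch holds. Not caught, its tongue lies on the catch, the tab 7.5 mm above its right-down height, and it comes up freely. Let go, a lid falls back.
- middle_catch: Dark spring pawl, 14 mm wide, on the front of the middle box; origin on its pin, x to the back; level at rest, its arm tips down as it is forced. It needs no handling: when the lid is pressed right down at the tab, with up to about 15 N, the tongue forces its way past and the pawl snaps level over it. It holds any gentle tug; 5 to 15 N is enough to feel it, and above 40 N it is strained.
- right: The right one (seen from the robot) of three identical white plastic food boxes with dark grey lids, fixed on the worktop. Tub 95 mm deep (x), 100 mm wide (y), 70 mm high. Origin under its centre, x to the back, y to the left, z up; it faces the robot within 15 degrees. On the middle of its front, 44 mm up, sits the catch; the lid carries a hooked tongue that goes under it.
- right_tab (a point): Centre of the right lid's grey lifting tab, the place to pinch. The tab juts forward from the lid's front rim (from 18 mm behind to 22 mm before this point), is 26 mm wide (y), 9 mm thick, with a 12 mm roll at its end; free air beside it and for 20 mm under it (the tongue is under its root). With the lid right down it lies at x = -70, y = 0, z = 75.5 mm in the box's frame. Axes as the lid's.
- right_hinge (a point): Middle of the right lid's hinge pin (along y) at the box's back, 118 mm behind the tab's centre, 70 mm up. The lid weighs about 0.16 kg and opens upward by 48 mm at the tab at most. Caught, it rattles: a tug lifts the tab 2 to 3 mm, then the catch holds. Not caught, its tongue lies on the catch, the tab 7.5 mm above its right-down height, and it comes up freely. Let go, a lid falls back.
- right_catch: Dark spring pawl, 14 mm wide, on the front of the right box; origin on its pin, x to the back; level at rest, its arm tips down as it is forced. It needs no handling: when the lid is pressed right down at the tab, with up to about 15 N, the tongue forces its way past and the pawl snaps level over it. It holds any gentle tug; 5 to 15 N is enough to feel it, and above 40 N it is strained.
- shaker: Pepper shaker, 44 mm across, 90 mm high, standing loose on top of the bamboo shelf; origin under its centre. To be left alone.
- mug: Coffee mug, 92 mm across, 95 mm high, standing loose on top of the bamboo shelf; origin under its centre. To be left alone.
- wax_candle: Pillar candle, 52 mm across, 144 mm high, standing loose on top of the bamboo shelf; origin under its centre. To be left alone.
Mind the look-alikes: they are no part of the job. What is shaped like the left but orange is not meant.

How it is judged:
On the way, in this order (a step that is already met when the one before it is completed fails the run):
1. the left lid is tugged upwards and its catch holds (the catch, level, bears on the lid with more than 3 N while the tab is less than 4 mm above its right-down height) (contact force between left_catch and left above 3 N and z of left_tab in the frame of left below 0.0795 m and angle between left_catch's own z axis and vertical below 0.15 rad), for 0.1 s.
2. the middle lid is tugged upwards and its catch holds (the catch, level, bears on the lid with more than 3 N while the tab is less than 4 mm above its right-down height) (contact force between middle_catch and middle above 3 N and z of middle_tab in the frame of middle below 0.0795 m and angle between middle_catch's own z axis and vertical below 0.15 rad), for 0.1 s.
3. the right lid is tugged upwards and its catch holds (the catch, level, bears on the lid with more than 3 N while the tab is less than 4 mm above its right-down height) (contact force between right_catch and right above 3 N and z of right_tab in the frame of right below 0.0795 m and angle between right_catch's own z axis and vertical below 0.15 rad), for 0.1 s.
At the end, for the whole second after the job is handed in: All three lids are caught and down, each tab within 3 mm of its right-down height (an uncaught lid stands 7.5 mm high); shaker, mug and candle still stand upright on the shelf (z of left_tab in the frame of left below 0.0785 m and z of middle_tab in the frame of middle below 0.0785 m and z of right_tab in the frame of right below 0.0785 m and angle between each of shaker, mug, wax_candle's own z axis and vertical below 0.2 rad); the robot touches nothing.
It fails at once if a thing on the bamboo shelf is moved more than 3 cm or tipped (distance of any of shaker, mug, wax_candle from where it was at the start of the episode above 0.03 m or angle between any of shaker, mug, wax_candle's own z axis and vertical above 0.3 rad).
It fails at once if a catch that holds is wrenched with more than 45 N ((contact force between left_catch and left above 45 N and z of left_tab in the frame of left below 0.0795 m and angle between left_catch's own z axis and vertical below 0.15 rad) or (contact force between middle_catch and middle above 45 N and z of middle_tab in the frame of middle below 0.0795 m and angle between middle_catch's own z axis and vertical below 0.15 rad) or (contact force between right_catch and right above 45 N and z of right_tab in the frame of right below 0.0795 m and angle between right_catch's own z axis and vertical below 0.15 rad)).
It also fails if it takes over 72 s, if anything falls off the work surface, if the arm or the gripper's body presses on something with over 40 N, if the wrist force passes 120 N, or if a joint passes its speed limit or range.

## Working session

There is one attempt and no reset: what is moved stays moved. The work goes in short steps, Python scripts to look and compute and a tool call to move; the robot and the scene stay as the last step left them, time stands still between calls to the robot, and variables do not carry over. Pictures are saved under pics/ and viewed, and the job is handed in when it is done.

Besides the shell and the picture viewer there is one more tool, called after "Emit:" as name(argument=value, ...) on one line, values as JSON. send_rows: Moves the arm, as the interface text tells. Shifts and turns lie within -1 to 1; 1 stands for 0.4 m of shift or 90 degrees of turn. Its arguments: {"type":"object","properties":{"motion":{"type":"array"},"grip_force":{"type":"number"}},"required":["motion"]}

```bash
mkdir -p pics; ls; python3 - <<'E'
from plant import status,cams,order,bot
import cv2
print(status.read_state()); print(bot.grip_point_offset,[a for a in dir(bot) if a[0]!='_'])
for n in ['side','top']:
    im=cams.read_camera(n); cv2.imwrite(f'pics/{n}0.png',im); print(n,cams.get_calibration(n))
    for t in ['left_tab','left_catch','left']:
        print(n,t,[(d['box'],round(d['confidence'],2)) for d in cams.look_for(n,t)])
E
```

```text
pics
{'clock': 0.0, 'qpos': array([ 1.55361734e+00,  3.85562573e-01,  6.59863048e-03, -4.94345023e-04,
       -1.19403368e+00, -2.58594828e-01]), 'qd': array([-3.15107853e-05,  1.75843697e-03, -5.22244807e-04,  4.62134804e-04,
       -1.02583888e-03,  2.70651528e-04]), 'joint_efforts': array([ 1.06935371e-03, -3.90660238e+01,  1.87404066e+01,  4.21986803e+00,
        1.10533152e-02, -1.79914946e-04]), 'position': array([0.17000456, 0.60078495, 0.22144605]), 'eef_rot': array([ 1.12030185e-03,  9.90495488e-01, -1.37540625e-01, -9.55296942e-05]), 'contact_force': array([-0.40202934, -0.31353377,  0.95953004]), 'torque': array([-0.03993299,  0.00654742, -0.01291099]), 'finger_gap': 1.0037784606637732}
0.0187 ['PlanningError', 'grip_point_offset']
side {'camera_matrix': array([[379.80567282,   0.        , 313.84380494],
       [  0.        , 379.80567282, 198.93401747],
       [  0.        ,   0.        ,   1.        ]]), 'R': array([[-0.25071475, -0.96778249, -0.02321999],
       [-0.39166695,  0.12334251, -0.9118024 ],
       [ 0.88529041, -0.21950781, -0.40997221]]), 't': array([0.33319648, 0.33597114, 0.45811579])}
side left_tab [([414.0, 208.5, 477.2, 238.5], 0.57)]
side left_catch []
side left [([413.3, 208.7, 478.0, 257.1], 0.95), ([205.2, 224.7, 257.5, 278.4], 0.83)]
top {'camera_matrix': array([[381.55193495,   0.        , 322.35239383],
       [  0.        , 381.55193495, 198.3205939 ],
       [  0.        ,   0.        ,   1.        ]]), 'R': array([[ 0.0313504 , -0.99938485, -0.01571846],
       [-0.86055237, -0.01898952, -0.50900787],
       [ 0.50839627,  0.02948416, -0.86061833]]), 't': array([0.17772863, 0.56794004, 0.87558079])}
top left_tab [([416.5, 210.7, 452.5, 262.7], 0.85)]
top left_catch []
top left [([408.9, 211.0, 452.1, 260.1], 0.91), ([239.2, 207.7, 278.2, 236.2], 0.64)]
```

View pics/side0.png

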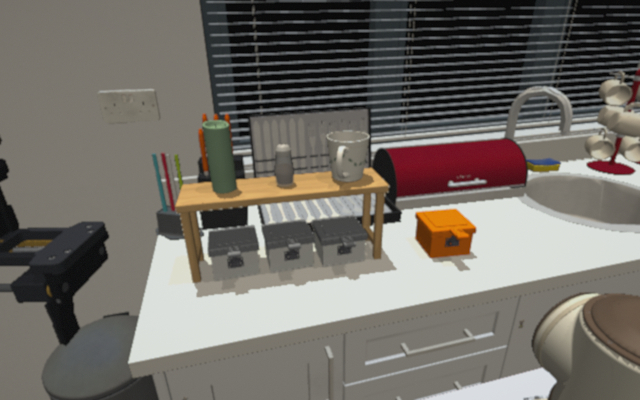

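View pics/top0.png

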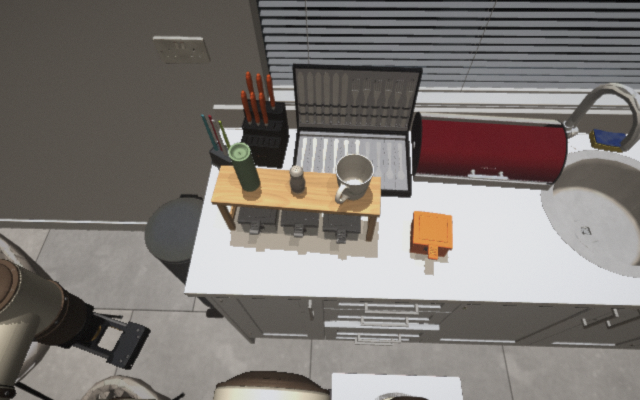

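```bash
python3 - <<'E'
import cv2
a=cv2.imread('pics/top0.png')[150:255,200:390]; cv2.imwrite('pics/topc.png',cv2.resize(a,None,fx=4.2,fy=4.2,interpolation=cv2.INTER_CUBIC))
a=cv2.imread('pics/side0.png')[165:290,170:400]; cv2.imwrite('pics/sidec.png',cv2.resize(a,None,fx=3.4,fy=3.4,interpolation=cv2.INTER_CUBIC))
E
cat > h.py <<'E'
import numpy as np
from plant import cams
C={n:cams.get_calibration(n) for n in('top','side')}
def ray(n,uv,z):
    c=C[n];R,t,K=c['R'],c['t'],c['camera_matrix']
    o=-R.T@t; d=R.T@np.linalg.inv(K)@np.array([*uv,1.]); return o+d*(z-o[2])/d[2]
def proj(n,X):
    c=C[n];p=(c['R']@np.atleast_2d(X).T).T+c['t'];p=p@c['camera_matrix'].T;return p[:,:2]/p[:,2:]
E
python3 - <<'E'
from h import *
print(ray('top',(214,203),.193),ray('top',(380,213),.193))
for n,uv in [('top',(255,231)),('top',(299,233)),('top',(341,240)),('side',(236,259)),('side',(292,254)),('side',(346,247))]: print(n,ray(n,uv,.0755))
for n in C: print(n,-C[n]['R'].T@C[n]['t'])
E
```

```text
[0.52131144 0.47202153 0.193     ] [0.50165182 0.04452449 0.193     ]
top [0.49978774 0.38237799 0.0755    ]
top [0.49654508 0.2577949  0.0755    ]
top [0.47796155 0.13991808 0.0755    ]
side [0.48842698 0.38030355 0.0755    ]
side [0.47411765 0.26650423 0.0755    ]
side [0.46814923 0.15046028 0.0755    ]
top [0.03802827 0.16258845 1.04542045]
side [-0.19043945  0.38158219  0.50189085]
```

View pics/topc.png

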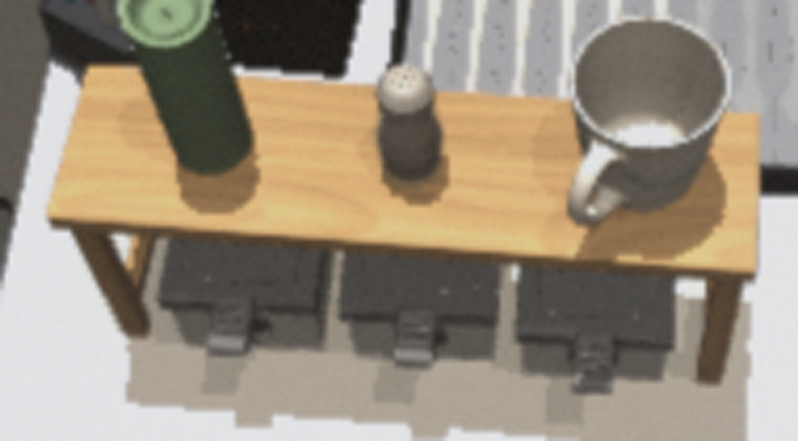

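View pics/sidec.png

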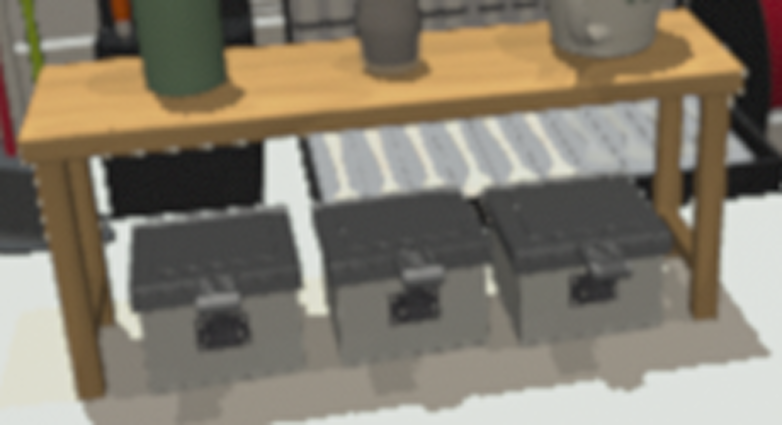

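Emit:
send_rows(motion=[[87,0.05,0,0.1,0],[87,0.1,0,0.2,0],[87,0.15,0,0.3,0],[87,0.15,0,0.4,0],[87,0.15,0,0.5,0],[87,0.15,0,0.6,0],[87,0.15,0,0.7,0],[87,0.15,0,0.75,0]])

```text
clock: 1.07
position: [0.2308, 0.6005, 0.5285]
eef_rot: [-0.004, 0.99, -0.138, 0.001]
contact_force: [-1.1, -0.1, 0.5]
finger_gap: 0.999
```

```bash
python3 - <<'E'
from plant import status
from scipy.spatial.transform import Rotation as R
s=status.read_state();print(s['clock'],s['qpos'].round(4),s['position'].round(4),s['eef_rot'].round(4),s['contact_force'])
E
```

```text
1.0667 [ 1.4558  0.4184  0.802   0.002  -1.9462 -0.1611] [0.2308 0.6005 0.5285] [-4.100e-03  9.904e-01 -1.380e-01  8.000e-04] [-1.09176923 -0.12518682  0.51049656]
```

Emit:
send_rows(motion=[[87,0,0,0.1,0],[87,0,0,0.2,0],[87,0,0,0.3,0],[87,0,0,0.4,0],[87,0,0,0.5,0],[87,0,0,0.6,0],[87,0,0,0.7,0],[87,0,0,0.8,0]])

```text
clock: 1.73
position: [0.207, 0.5372, 0.6748]
eef_rot: [-0.016, 0.99, -0.138, 0.004]
contact_force: [-0.2, 0.5, 1.0]
finger_gap: 1.0
```

```bash
cat > st.py <<'E'
from plant import status
import numpy as np
from scipy.spatial.transform import Rotation as R
s=status.read_state();q=s['eef_rot'];z=R.from_quat([*q[1:],q[0]]).as_matrix()
print(round(s['clock'],2),'q',s['qpos'].round(3),'p',s['position'].round(4),'F',s['contact_force'].round(1),'T',s['torque'].round(2),'gap',round(s['finger_gap']*87,1))
print('zax',z[:,2].round(3),'yax',z[:,1].round(3),'tilt',np.degrees(np.arccos(-z[2,2])).round(1))
E
python3 st.py;  python3 -c "
from h import *
print(ray('top',(230,108),0),ray('top',(214,130),0),ray('top',(190,290),0),ray('side',(150,372),0), proj('top',[[0,0,0],[.17,.6,.22]]),proj('side',[[.17,.6,.22]]))"
```

```text
1.73 q [ 1.49   0.517  1.408  0.016 -2.43  -0.184] p [0.207  0.5372 0.6748] F [-0.2  0.5  1. ] T [-0.06  0.08  0.06] gap 87.0
zax [ 0.013  0.03  -0.999] yax [-0.273 -0.961 -0.032] tilt 1.9
[1.03829275 0.55427159 0.        ] [0.93117762 0.59535554 0.        ] [0.34898764 0.56000682 0.        ] [0.31116757 0.53803045 0.        ] [[399.80121968 445.81188466]
 [119.58021067 342.31242169]] [[ 23.916383   339.17886899]]
```

Emit:
send_rows(motion=[[87,0,0,1,0],[87,0,0,1,0],[87,0,0,1,0],[87,0,0,1,0]])

```text
clock: 2.07
position: [0.1844, 0.4777, 0.7194]
eef_rot: [-0.026, 0.99, -0.138, 0.007]
contact_force: [0.2, -0.4, -0.1]
finger_gap: 0.998
```

```bash
python3 st.py
```

```text
2.07 q [ 1.532  0.433  1.408  0.033 -2.496 -0.212] p [0.1844 0.4777 0.7194] F [ 0.2 -0.4 -0.1] T [-0.07 -0.    0.01] gap 86.8
zax [ 0.021  0.049 -0.999] yax [-0.273 -0.961 -0.053] tilt 3.1
```

Emit:
send_rows(motion=[[87,0.4,1,0.5,0],[87,0.4,1,0.5,0],[87,0.4,1,0.5,0],[87,0.4,1,0.5,0],[87,0.4,1,0.5,0],[87,0.4,1,0.5,0],[87,0.4,1,0.5,0],[87,0.4,1,0.5,0]])

```text
clock: 2.73
position: [0.2281, 0.5843, 0.6476]
eef_rot: [-0.036, 0.99, -0.138, 0.011]
contact_force: [0.0, 1.1, -0.0]
finger_gap: 1.002
```

```bash
python3 st.py
```

```text
2.73 q [ 1.469  0.57   1.407  0.034 -2.338 -0.151] p [0.2281 0.5843 0.6476] F [ 0.   1.1 -0. ] T [-0.2   0.08 -0.03] gap 87.1
zax [ 0.032  0.067 -0.997] yax [-0.273 -0.959 -0.073] tilt 4.3
```

Emit:
send_rows(motion=[[87,0.4,1,1,0],[87,0.4,1,1,0]])

```text
clock: 2.9
position: [0.2335, 0.5964, 0.6443]
eef_rot: [-0.048, 0.989, -0.138, 0.015]
contact_force: [0.0, -0.2, 0.9]
finger_gap: 0.999
```

```bash
python3 st.py
```

```text
2.9 q [ 1.466  0.579  1.408  0.045 -2.305 -0.141] p [0.2335 0.5964 0.6443] F [ 0.  -0.2  0.9] T [-0.19  0.07  0.02] gap 86.9
zax [ 0.043  0.09  -0.995] yax [-0.272 -0.957 -0.098] tilt 5.7
```

Emit:
send_rows(motion=[[87,0.4,1,0,0],[87,0.4,1,0,0]])

```text
clock: 3.07
position: [0.2525, 0.6426, 0.61]
eef_rot: [-0.059, 0.988, -0.138, 0.018]
contact_force: [1.0, -0.1, 0.0]
finger_gap: 0.994
```

```bash
python3 st.py
```

```text
3.07 q [ 1.447  0.637  1.407  0.048 -2.224 -0.123] p [0.2525 0.6426 0.61  ] F [ 1.  -0.1  0. ] T [-0.2   0.15  0.03] gap 86.5
zax [ 0.052  0.111 -0.992] yax [-0.271 -0.955 -0.121] tilt 7.0
```

Emit:
send_rows(motion=[[87,0,0,-0.08,0.08],[87,0.05,-0.05,-0.2,0.16],[87,0.12,-0.12,-0.25,0.24],[87,0.18,-0.18,-0.25,0.32],[87,0.24,-0.24,-0.25,0.4],[87,0.3,-0.3,-0.25,0.48],[87,0.36,-0.36,-0.25,0.56],[87,0.42,-0.42,-0.25,0.64]])

```text
clock: 3.73
position: [0.4191, 0.4744, 0.5114]
eef_rot: [-0.061, 0.952, 0.3, -0.008]
contact_force: [-0.1, 0.6, -0.2]
finger_gap: 1.004
```

```bash
python3 st.py
```

```text
3.73 q [ 1.051  0.352  0.69  -0.104 -1.836  1.1  ] p [0.4191 0.4744 0.5114] F [-0.1  0.6 -0.2] T [-0.23 -0.22  0.07] gap 87.3
zax [-0.051  0.112 -0.992] yax [ 0.571 -0.812 -0.122] tilt 7.1
```

Emit:
send_rows(motion=[[87,0.03,-0.04,0,0.08],[87,0.06,-0.08,0,0.16],[87,0.1,-0.12,0,0.24],[87,0.13,-0.16,0,0.32],[87,0.16,-0.2,0,0.4],[87,0.16,-0.23,0,0.48],[87,0.16,-0.23,0.05,0.56],[87,0.16,-0.23,0.1,0.64]])

```text
clock: 4.4
position: [0.4829, 0.3807, 0.5518]
eef_rot: [-0.05, 0.692, 0.719, -0.037]
contact_force: [0.6, 1.0, 0.6]
finger_gap: 1.001
```

Emit:
send_rows(motion=[[87,0,0,0.05,0.08],[87,0.0,0.0,0.1,0.16],[87,0,0,0.15,0.24],[87,0.0,0,0.2,0.32],[87,0.0,0,0.25,0.38],[87,0.05,0.05,0.3,0.4]])

```text
clock: 4.9
position: [0.4691, 0.3716, 0.6268]
eef_rot: [-0.03, 0.435, 0.899, -0.042]
contact_force: [-1.4, -0.3, 0.3]
finger_gap: 1.002
```

```bash
python3 st.py
```

```text
4.9 q [ 0.917  0.588  1.408 -0.068 -2.483  2.842] p [0.4691 0.3716 0.6268] F [-1.4 -0.3  0.3] T [-0.   -0.27 -0.01] gap 87.1
zax [-0.09  -0.049 -0.995] yax [ 0.779  0.618 -0.101] tilt 5.9
```

Emit:
send_rows(motion=[[87,0.7,0.55,0.9,0]])

```text
clock: 4.98
position: [0.4745, 0.377, 0.6253]
eef_rot: [-0.025, 0.434, 0.9, -0.033]
contact_force: [-0.2, 0.4, -0.2]
finger_gap: 0.997
```

```bash
python3 st.py
```

```text
4.98 q [ 0.919  0.591  1.407 -0.056 -2.46   2.851] p [0.4745 0.377  0.6253] F [-0.2  0.4 -0.2] T [ 0.12 -0.36 -0.04] gap 86.7
zax [-0.073 -0.038 -0.997] yax [ 0.78   0.62  -0.081] tilt 4.7
```

Emit:
send_rows(motion=[[87,0.7,0.55,0.9,0]])

```text
clock: 5.07
position: [0.4794, 0.3805, 0.6255]
eef_rot: [-0.019, 0.435, 0.9, -0.024]
contact_force: [0.6, -0.3, 0.3]
finger_gap: 1.002
```

```bash
python3 st.py
```

```text
5.07 q [ 0.92   0.592  1.407 -0.043 -2.439  2.86 ] p [0.4794 0.3805 0.6255] F [ 0.6 -0.3  0.3] T [ 0.01 -0.27 -0.02] gap 87.2
zax [-0.055 -0.026 -0.998] yax [ 0.782  0.621 -0.06 ] tilt 3.5
```

Emit:
send_rows(motion=[[87,0.7,0.55,0.9,0],[87,0.7,0.55,0.9,0]])

```text
clock: 5.23
position: [0.4866, 0.3855, 0.6244]
eef_rot: [-0.013, 0.435, 0.9, -0.013]
contact_force: [-1.1, -0.7, 1.1]
finger_gap: 0.998
```

```bash
python3 st.py
```

```text
5.23 q [ 0.92   0.596  1.408 -0.03  -2.413  2.869] p [0.4866 0.3855 0.6244] F [-1.1 -0.7  1.1] T [-0.06 -0.21  0.04] gap 86.8
zax [-0.035 -0.013 -0.999] yax [ 0.783  0.621 -0.035] tilt 2.1
```

Emit:
send_rows(motion=[[87,0.7,0.6,0.9,0]])

```text
clock: 5.32
position: [0.4914, 0.3908, 0.6236]
eef_rot: [-0.008, 0.436, 0.9, -0.005]
contact_force: [0.8, 0.4, -0.3]
finger_gap: 1.002
```

Emit:
send_rows(motion=[[87,0.7,0.6,0.9,0]])

```text
clock: 5.4
position: [0.4958, 0.3958, 0.6238]
eef_rot: [-0.002, 0.436, 0.9, 0.004]
contact_force: [0.7, 0.0, 0.3]
finger_gap: 1.002
```

```bash
python3 st.py
```

```text
5.4 q [ 0.925  0.6    1.407 -0.008 -2.369  2.878] p [0.4958 0.3958 0.6238] F [0.7 0.  0.3] T [-0.03 -0.14 -0.05] gap 87.2
zax [ 0.    0.01 -1.  ] yax [0.785 0.62  0.006] tilt 0.6
```

Emit:
send_rows(motion=[[87,0,0,-0.1,-0.08],[87,0.0,0.0,-0.1,-0.16],[87,0,0,-0.1,-0.24],[87,0.0,0,-0.1,-0.32],[87,0.0,0,-0.1,-0.4],[87,0,0,-0.1,-0.48],[87,0,0,-0.1,-0.56],[87,0,0,-0.1,-0.64]])

```text
clock: 6.07
position: [0.496, 0.396, 0.5838]
eef_rot: [0.0, 0.796, 0.605, 0.005]
contact_force: [0.1, 0.2, -0.1]
finger_gap: 1.0
```

```bash
python3 st.py
```

```text
6.07 q [ 0.93   0.467  1.029  0.004 -2.122  1.942] p [0.496  0.396  0.5838] F [ 0.1  0.2 -0.1] T [-0.05 -0.12 -0.01] gap 87.0
zax [ 0.009  0.006 -1.   ] yax [ 0.963 -0.269  0.007] tilt 0.6
```

Emit:
send_rows(motion=[[87,0,0,0,-0.08],[87,0.0,0.0,0,-0.16],[87,0,0,0.05,-0.24],[87,0.0,0,0.1,-0.32],[87,0.0,0,0.12,-0.4],[87,0,0,0.15,-0.45]])

```text
clock: 6.57
position: [0.491, 0.3929, 0.6285]
eef_rot: [0.004, 0.957, 0.289, 0.005]
contact_force: [0.6, 1.6, -1.7]
finger_gap: 0.999
```

Emit:
send_rows(motion=[[87,0.7,0.6,0.9,0]])

```text
clock: 6.65
position: [0.4938, 0.3948, 0.6321]
eef_rot: [0.001, 0.958, 0.288, 0.016]
contact_force: [-0.6, -1.8, 1.8]
finger_gap: 1.001
```

Emit:
send_rows(motion=[[87,0.7,0.6,0.9,0]])

```text
clock: 6.73
position: [0.4991, 0.4005, 0.6321]
eef_rot: [-0.002, 0.957, 0.289, 0.027]
contact_force: [-0.2, 0.3, -0.5]
finger_gap: 1.002
```

Emit:
send_rows(motion=[[87,0.7,0.6,0.9,0]])

```text
clock: 6.82
position: [0.5043, 0.4059, 0.6326]
eef_rot: [-0.006, 0.956, 0.29, 0.039]
contact_force: [-0.7, 0.9, 0.3]
finger_gap: 1.002
```

Emit:
send_rows(motion=[[87,0.7,0.6,0.9,0]])

```text
clock: 6.9
position: [0.5096, 0.4111, 0.6335]
eef_rot: [-0.009, 0.955, 0.291, 0.05]
contact_force: [0.5, 0.6, -0.5]
finger_gap: 1.0
```

```bash
python3 st.py
```

```text
6.9 q [ 0.947  0.6    1.407  0.062 -2.286  1.256] p [0.5096 0.4111 0.6335] F [ 0.5  0.6 -0.5] T [-0.16  0.16  0.03] gap 87.0
zax [ 0.091  0.046 -0.995] yax [ 0.556 -0.831  0.012] tilt 5.8
```

Emit:
send_rows(motion=[[87,0.5,0.8,0.9,0]])

```text
clock: 6.98
position: [0.5095, 0.4218, 0.6349]
eef_rot: [-0.012, 0.955, 0.29, 0.062]
contact_force: [-0.2, 0.9, -1.2]
finger_gap: 0.997
```

Emit:
send_rows(motion=[[87,0.5,0.8,0.9,0]])

```text
clock: 7.07
position: [0.5084, 0.434, 0.6362]
eef_rot: [-0.016, 0.954, 0.29, 0.073]
contact_force: [0.7, 0.9, -0.9]
finger_gap: 0.998
```

Emit:
send_rows(motion=[[87,0.5,0.8,0.9,0]])

```text
clock: 7.15
position: [0.5078, 0.4457, 0.6376]
eef_rot: [-0.02, 0.953, 0.29, 0.085]
contact_force: [0.1, -0.1, -0.3]
finger_gap: 0.997
```

Emit:
send_rows(motion=[[87,0.5,0.8,0.9,0]])

```text
clock: 7.23
position: [0.5077, 0.457, 0.639]
eef_rot: [-0.024, 0.952, 0.29, 0.096]
contact_force: [0.3, -0.5, 0.3]
finger_gap: 0.999
```

```bash
python3 st.py
```

```text
7.23 q [ 1.009  0.607  1.407  0.109 -2.191  1.226] p [0.5077 0.457  0.639 ] F [ 0.3 -0.5  0.3] T [-0.26  0.29 -0.  ] gap 86.9
zax [ 0.169  0.102 -0.98 ] yax [ 0.558 -0.83   0.01 ] tilt 11.4
```

Emit:
send_rows(motion=[[87,0.6,0.65,0.9,0]])

```text
clock: 7.32
position: [0.5111, 0.4643, 0.6407]
eef_rot: [-0.028, 0.95, 0.291, 0.108]
contact_force: [-0.0, -0.2, 0.1]
finger_gap: 1.002
```

Emit:
send_rows(motion=[[87,0.6,0.65,0.9,0]])

```text
clock: 7.4
position: [0.5153, 0.4702, 0.643]
eef_rot: [-0.032, 0.948, 0.292, 0.119]
contact_force: [0.7, 0.3, -0.3]
finger_gap: 1.0
```

Emit:
send_rows(motion=[[87,0.6,0.65,0.9,0]])

```text
clock: 7.48
position: [0.5195, 0.4764, 0.6454]
eef_rot: [-0.037, 0.947, 0.292, 0.131]
contact_force: [0.4, -0.7, 0.5]
finger_gap: 0.998
```

Emit:
send_rows(motion=[[87,0.6,0.65,0.9,0]])

```text
clock: 7.57
position: [0.5238, 0.4828, 0.648]
eef_rot: [-0.041, 0.945, 0.291, 0.144]
contact_force: [-0.1, -0.3, 0.5]
finger_gap: 1.0
```

Emit:
send_rows(motion=[[87,0.6,0.65,0.9,0]])

```text
clock: 7.65
position: [0.5282, 0.4894, 0.6506]
eef_rot: [-0.046, 0.943, 0.291, 0.156]
contact_force: [0.7, -0.7, 0.5]
finger_gap: 1.004
```

Emit:
send_rows(motion=[[87,0.6,0.65,0.9,0]])

```text
clock: 7.73
position: [0.5327, 0.496, 0.6535]
eef_rot: [-0.05, 0.941, 0.291, 0.169]
contact_force: [-1.1, -0.4, -0.5]
finger_gap: 1.003
```

```bash
python3 st.py
```

```text
7.73 q [ 1.033  0.615  1.407  0.167 -2.036  1.237] p [0.5327 0.496  0.6535] F [-1.1 -0.4 -0.5] T [-0.47  0.56 -0.  ] gap 87.3
zax [ 0.288  0.193 -0.938] yax [ 0.564 -0.826  0.003] tilt 20.3
```

Emit:
send_rows(motion=[[87,0.6,0.65,0.9,0]])

```text
clock: 7.82
position: [0.5372, 0.5027, 0.6565]
eef_rot: [-0.055, 0.938, 0.29, 0.181]
contact_force: [0.5, -0.6, -0.4]
finger_gap: 1.001
```

Emit:
send_rows(motion=[[87,0.6,0.65,0.9,0]])

```text
clock: 7.9
position: [0.5419, 0.5094, 0.6596]
eef_rot: [-0.06, 0.936, 0.289, 0.194]
contact_force: [-0.5, -0.6, -0.3]
finger_gap: 0.997
```

Emit:
send_rows(motion=[[87,0.6,0.65,0.9,0]])

```text
clock: 7.98
position: [0.5467, 0.5161, 0.6628]
eef_rot: [-0.064, 0.933, 0.289, 0.206]
contact_force: [-0.0, -0.2, 0.5]
finger_gap: 0.999
```

Emit:
send_rows(motion=[[87,0.6,0.65,0.9,0]])

```text
clock: 8.07
position: [0.5516, 0.5228, 0.6662]
eef_rot: [-0.069, 0.93, 0.288, 0.219]
contact_force: [-0.7, 0.5, 0.4]
finger_gap: 1.002
```

Emit:
send_rows(motion=[[87,0.6,0.65,0.9,0]])

```text
clock: 8.15
position: [0.5565, 0.5296, 0.6698]
eef_rot: [-0.074, 0.926, 0.287, 0.232]
contact_force: [-1.0, -0.7, 0.0]
finger_gap: 1.002
```

Emit:
send_rows(motion=[[87,0.6,0.65,0.9,0]])

```text
clock: 8.23
position: [0.5616, 0.5363, 0.6734]
eef_rot: [-0.079, 0.923, 0.287, 0.244]
contact_force: [0.6, -0.7, 0.6]
finger_gap: 1.0
```

Emit:
send_rows(motion=[[87,0.6,0.65,0.9,0]])

```text
clock: 8.32
position: [0.5667, 0.5431, 0.6773]
eef_rot: [-0.084, 0.919, 0.286, 0.257]
contact_force: [0.3, -0.7, 0.2]
finger_gap: 1.0
```

```bash
python3 st.py
```

```text
8.32 q [ 1.052  0.63   1.407  0.23  -1.836  1.24 ] p [0.5667 0.5431 0.6773] F [ 0.3 -0.7  0.2] T [-0.66  0.84 -0.04] gap 87.0
zax [ 0.425  0.301 -0.854] yax [ 0.568 -0.823 -0.007] tilt 31.4
```

```bash
python3 - <<'E'
from h import *
import cv2
for n in C:
    im=cams.read_camera(n); cv2.imwrite(f'pics/{n}1.png',im)
    for t in ['left','left_tab','middle_tab','left_catch','worktop_shelf']:
        r=cams.cut_out(n,t); print(n,t,[(np.array(d['box']).round(1),int(d['pixels'].sum()),round(d['confidence'],2)) for d in r])
        np.savez(f'm_{n}_{t}.npz',*[d['pixels'] for d in r])
    cv2.imwrite(f'pics/{n}1c.png',cv2.resize(im[150:290,170:400] if n=='side' else im[120:280,190:400],None,fx=3.4,fy=3.4,interpolation=cv2.INTER_CUBIC))
E
```

```text
top left [(array([408.2, 209.5, 452.2, 260.5]), 1778, 0.91), (array([238.3, 207.6, 280.7, 235. ]), 982, 0.7)]
top left_tab [(array([413.9, 211.7, 450.1, 262.1]), 1470, 0.96), (array([237.4, 204.6, 277.1, 237.2]), 709, 0.93)]
top middle_tab [(array([279.6, 208.8, 315.7, 238.9]), 676, 0.87)]
top left_catch [(array([237.6, 202.8, 282.4, 234.9]), 963, 0.61)]
top worktop_shelf [(array([209.7, 168.3, 383.2, 241.2]), 5203, 0.73), (array([239.3, 205.7, 276.5, 235.5]), 684, 0.62)]
side left [(array([414.4, 209. , 471.8, 256.9]), 2056, 0.71), (array([326.1, 129. , 369.8, 183.5]), 1863, 0.64), (array([208.3, 225.8, 257.7, 282.1]), 2420, 0.58)]
side left_tab [(array([412.4, 206.5, 467.5, 238.8]), 967, 0.9), (array([204.3, 223. , 258.9, 266.1]), 1416, 0.67)]
side middle_tab [(array([261. , 219.8, 313.4, 255.2]), 1253, 0.72)]
side left_catch [(array([201.3, 119.4, 232.4, 189.7]), 1792, 0.68), (array([260.3, 221.5, 315.4, 274.4]), 2223, 0.18)]
side worktop_shelf [(array([173.2, 168.2, 383. , 280.3]), 6451, 0.84)]
```

View pics/side1.png

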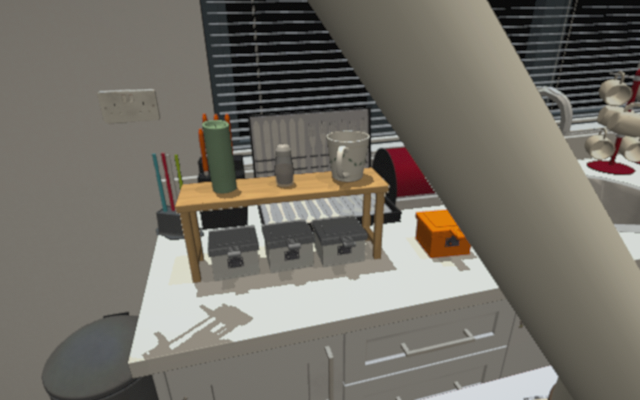

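View pics/top1.png

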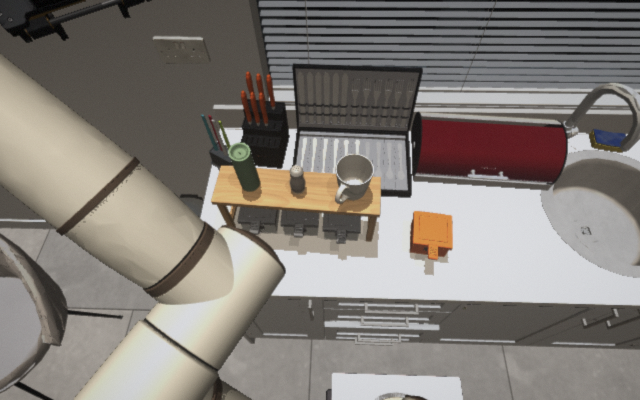

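```bash
python3 - <<'E'
import cv2,numpy as np
s=cv2.imread('pics/side0.png');t=cv2.imread('pics/top0.png')
def g(a): 
    a=cv2.resize(a,None,fx=10,fy=10,interpolation=cv2.INTER_CUBIC); return cv2.convertScaleAbs(a,alpha=1.6)
def ax(a,u0,v0):
    for u in range(0,a.shape[1],100): cv2.putText(a,str(u0+u//10),(u,12),0,.45,(0,255,255),1); cv2.line(a,(u,0),(u,a.shape[0]),(0,120,120),1)
    for v in range(0,a.shape[0],100): cv2.putText(a,str(v0+v//10),(0,v+12),0,.45,(0,255,255),1); cv2.line(a,(0,v),(a.shape[1],v),(0,120,120),1)
    return a
for i,(n,im,u,v,w,h) in enumerate([('sl',s,200,220,60,60),('sm',s,255,212,65,60),('sr',s,305,205,70,60),('tl',t,230,200,60,42),('tm',t,274,200,60,45),('tr',t,316,205,60,45)]):
    cv2.imwrite(f'pics/z_{n}.png',ax(g(im[v:v+h,u:u+w]),u,v))
E
```

View pics/z_sl.png

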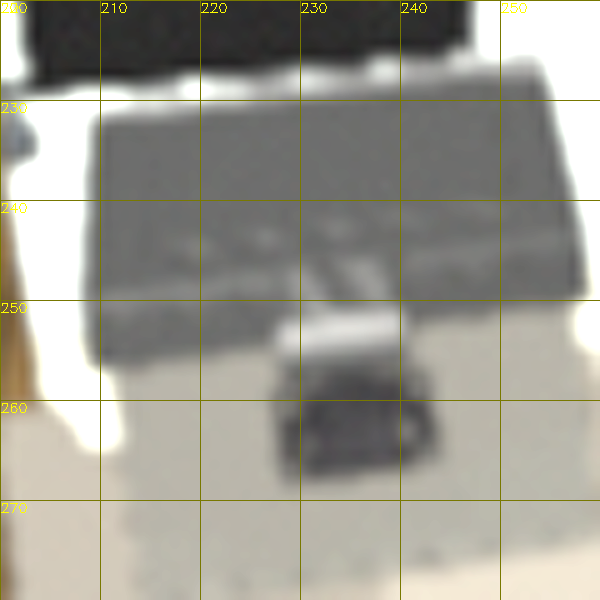

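View pics/z_sm.png

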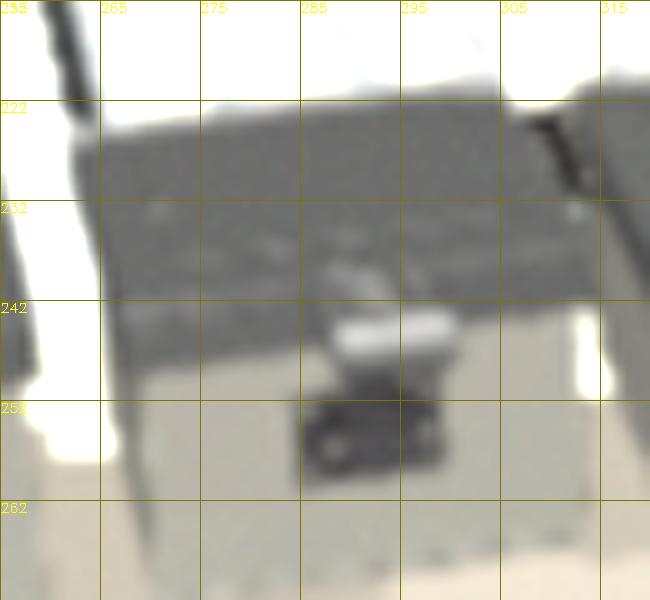

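View pics/z_sr.png

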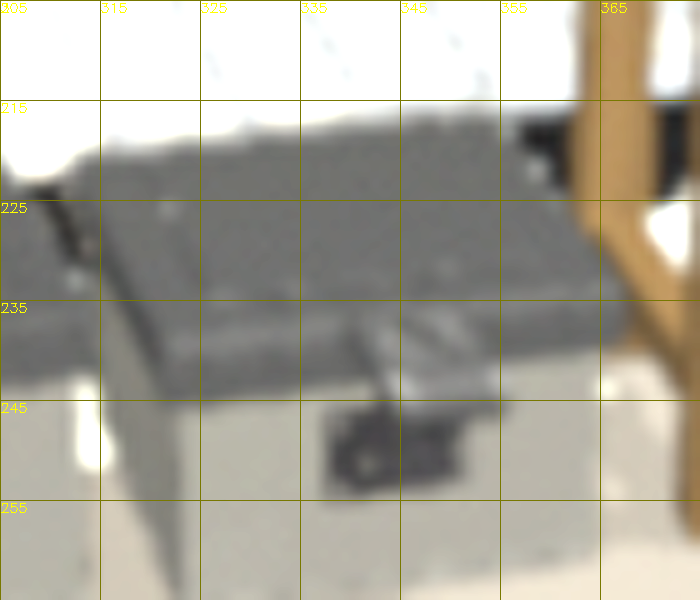

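View pics/z_tl.png

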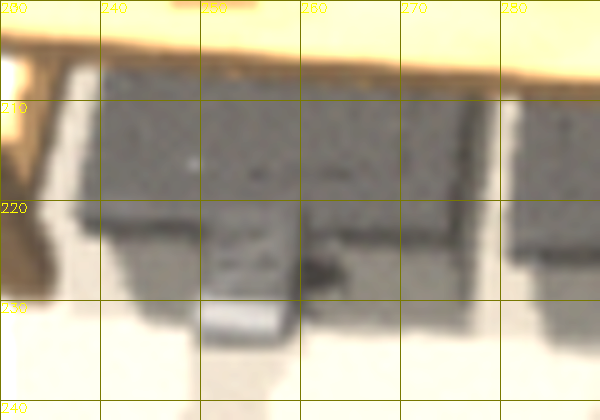

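View pics/z_tm.png

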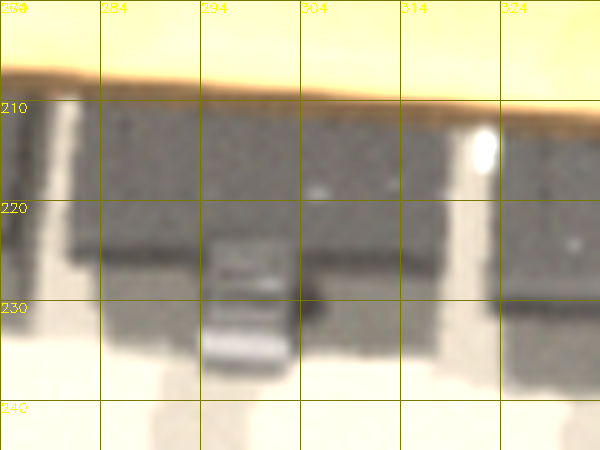

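View pics/z_tr.png

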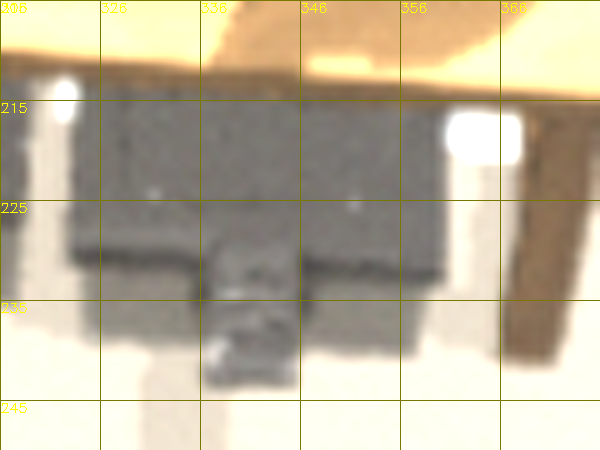

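```bash
cat > fit.py <<'E'
from h import *
from scipy.optimize import least_squares
off={'sl':(200,220),'sm':(255,212),'sr':(305,205),'tl':(230,200),'tm':(274,200),'tr':(316,205)}
P={'sl':dict(r=[(277,335),(407,322)],l=[(92,365),(580,298)],h=(357,425)),
'sm':dict(r=[(335,338),(455,323)],l=[(105,370),(597,305)],h=(370,435)),
'sr':dict(r=[(397,402),(505,398)],l=[(175,405),(625,342)],h=(395,450)),
'tl':dict(r=[(200,312),(284,316)],l=[(80,232),(460,243)],b=[(150,327),(470,332)]),
'tm':dict(r=[(201,343),(291,347)],l=[(70,260),(440,272)],b=[(105,345),(437,352)]),
'tr':dict(r=[(206,370),(297,377)],l=[(72,260),(440,280)],b=[(85,343),(415,355)])}
def px(k,p): return np.array(p)/10-.45+off[k]
def T(b,p):
    c,s=np.cos(b[2]),np.sin(b[2]); return np.array([b[0]+c*p[0]-s*p[1],b[1]+s*p[0]+c*p[1],p[2]])
def lid(p,h):
    a=h/.118; d=np.array([p[0]-.048,p[2]-.070]); # forward is -x; lift raises
    return (.048+d[0]*np.cos(a)+d[1]*np.sin(a)*1, p[1], .070-d[0]*np.sin(a)+d[1]*np.cos(a))
def res(v,full=False):
    xf,w,zl,xh=v[:4]; R=[]; 
    for i,bx in enumerate('lmr'):
        b=v[4+4*i:7+4*i]; h=v[7+4*i]
        for cam in 'st':
            n={'s':'side','t':'top'}[cam]; k=cam+bx; d=P[k]
            for s,j in ((1,0),(-1,1)):
                R.append((proj(n,T(b,lid((-.086,s*.013,.0775),h)))[0]-px(k,d['r'][j])))
                R.append((proj(n,T(b,lid((-xf,s*w,zl),h)))[0]-px(k,d['l'][j])))
                if 'b' in d: R.append((proj(n,T(b,(-.0475,s*.05,0)))[0]-px(k,d['b'][j]))*.5)
            if 'h' in d: R.append((proj(n,T(b,(-xh,0,.042)))[0]-px(k,d['h']))*.5)
    return np.array(R) if full else np.concatenate([np.array(R).ravel(),(np.array(v[:4])-[.05,.052,.064,.055])*200])
v0=[.05,.052,.064,.055]+sum([[.58,y,0,.003] for y in(.38,.26,.14)],[])
if __name__=='__main__':
    s=least_squares(res,v0,loss='soft_l1');v=s.x
    print('shared',v[:4].round(4),'rms px',np.sqrt((res(v,True)**2).mean()))
    for i,n in enumerate(['left','middle','right']):
        b=v[4+4*i:7+4*i]; print(n,b[:2].round(4),'yaw',np.degrees(b[2]).round(1),'h mm',(v[7+4*i]*1e3).round(1),'tab',T(b,lid((-.07,0,.0755),v[7+4*i])).round(4))
    print(res(v,True).round(1).tolist())
    # shelf front edge
    print(ray('top',(211.6,203.2),.193),ray('top',(379.5,214.5),.193))
    cov=np.linalg.inv(s.jac.T@s.jac); print('sig',(np.sqrt(np.diag(cov))[4:]).round(4))
E
python3 fit.py
```

```text
shared [0.0498 0.053  0.0606 0.0515] rms px 0.46692548601060013
left [0.5785 0.3825] yaw -0.5 h mm 9.3 tab [0.5093 0.3831 0.0848]
middle [0.5722 0.2595] yaw 0.0 h mm 9.8 tab [0.5031 0.2595 0.0852]
right [0.56   0.1373] yaw -2.0 h mm -0.3 tab [0.49   0.1398 0.0752]
[[-0.0, 0.6], [-0.3, -0.1], [-0.1, -0.0], [1.0, -0.9], [-0.0, 0.4], [-0.5, 0.2], [0.6, -0.1], [-0.3, -0.1], [0.4, 0.0], [-0.8, -0.2], [0.1, 0.1], [-0.4, 0.5], [1.9, -0.0], [-0.3, 0.1], [-0.0, -0.8], [0.0, 0.2], [-0.5, 0.0], [0.1, 0.0], [0.1, 0.5], [-0.1, -0.2], [0.1, -0.4], [0.0, 0.5], [-0.5, 0.3], [-0.3, 0.7], [0.3, -0.9], [-0.1, 0.8], [0.4, 0.2], [-0.0, -0.7], [-0.1, 0.3], [-0.0, 0.1], [0.3, -0.9], [0.3, 0.3], [0.2, 0.4]]
[0.52057669 0.47816374 0.193     ] [0.49731401 0.04597894 0.193     ]
sig [0.0023 0.0021 0.0276 0.002  0.0023 0.002  0.0275 0.002  0.0023 0.0021
 0.0281 0.0023]
```

Emit:
send_rows(motion=[[60,-0.08,-0.05,-0.05,-0.08],[60,-0.16,-0.1,-0.1,-0.16],[60,-0.24,-0.15,-0.15,-0.24],[60,-0.32,-0.2,-0.2,-0.32],[60,-0.4,-0.25,-0.25,-0.4],[60,-0.45,-0.3,-0.32,-0.4],[60,-0.5,-0.35,-0.4,-0.4],[60,-0.5,-0.4,-0.48,-0.4]], grip_force=40)

```text
clock: 9.58
position: [0.3986, 0.4232, 0.5391]
eef_rot: [0.0, 0.963, -0.013, 0.27]
contact_force: [-0.5, 0.9, -0.1]
finger_gap: 0.692
```

```bash
python3 st.py
```

```text
9.58 q [ 1.343  0.081  0.071  0.536 -1.452  0.165] p [0.3986 0.4232 0.5391] F [-0.5  0.9 -0.1] T [0.14 0.99 0.04] gap 60.2
zax [ 0.519 -0.007 -0.855] yax [-0.025 -1.    -0.007] tilt 31.3
```

Emit:
send_rows(motion=[[60,0,-0.05,-0.1,0],[60,0.0,-0.1,-0.2,0],[60,0,-0.1,-0.3,0],[60,0.0,-0.1,-0.4,0],[60,0,-0.1,-0.5,0],[60,0.0,-0.1,-0.6,0],[60,0.0,-0.1,-0.7,0],[60,0.0,-0.1,-0.75,0]])

```text
clock: 10.25
position: [0.3974, 0.3802, 0.2341]
eef_rot: [0.003, 0.963, -0.012, 0.268]
contact_force: [0.3, 0.1, 0.5]
finger_gap: 0.689
```

```bash
python3 st.py; python3 - <<'E'
import cv2
from h import *
for n in C: cv2.imwrite(f'pics/{n}2.png',cams.read_camera(n))
im=cv2.imread('pics/side0.png')[180:290,170:240]; cv2.imwrite('pics/post.png',cv2.resize(im,None,fx=7,fy=7,interpolation=cv2.INTER_CUBIC))
print(ray('side',(190,281),0),ray('side',(200,279),0), ray('top',(226,229),0),ray('top',(234,229),0))
E
```

```text
10.25 q [ 1.265  0.114 -0.691  0.791 -0.772 -0.302] p [0.3974 0.3802 0.2341] F [0.3 0.1 0.5] T [-0.    0.99 -0.  ] gap 59.9
zax [ 0.516 -0.013 -0.856] yax [-0.025 -1.    -0.   ] tilt 31.1
[0.54840269 0.48432663 0.        ] [0.54977673 0.46301687 0.        ] [0.54035218 0.48909226 0.        ] [0.54093312 0.46457583 0.        ]
```

View pics/post.png

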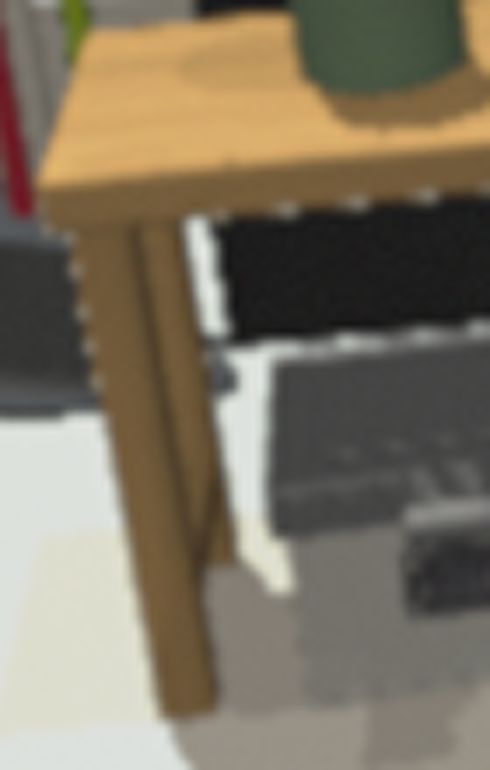

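View pics/side2.png

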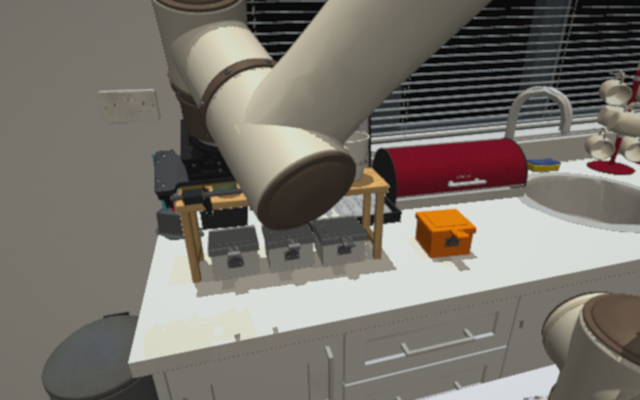

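View pics/top2.png

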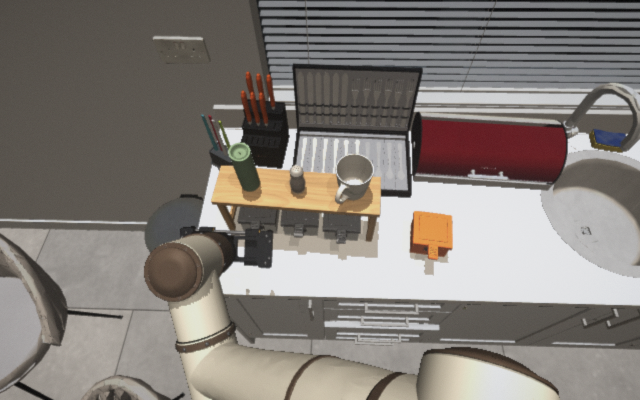

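Emit:
send_rows(motion=[[60,0.05,0,-0.1,0],[60,0.1,0.01,-0.19,0],[60,0.15,0.01,-0.19,0],[60,0.15,0.01,-0.19,0]])

```text
clock: 10.68
position: [0.461, 0.3837, 0.1586]
eef_rot: [0.006, 0.963, -0.013, 0.268]
contact_force: [0.5, 0.2, 0.4]
finger_gap: 0.686
```

```bash
python3 st.py
```

```text
10.68 q [ 1.065  0.262 -0.757  1.076 -0.551 -0.462] p [0.461  0.3837 0.1586] F [0.5 0.2 0.4] T [ 0.01  0.94 -0.01] gap 59.7
zax [ 0.517 -0.018 -0.856] yax [-0.029 -1.     0.004] tilt 31.2
```

Emit:
send_rows(motion=[[60,0.03,0,-0.05,0],[60,0.06,0,-0.1,0],[60,0.09,0,-0.15,0],[60,0.11,0,-0.19,0],[60,0.12,0,-0.21,0],[60,0.12,0,-0.21,0]])

```text
clock: 11.18
position: [0.5113, 0.3841, 0.0756]
eef_rot: [0.005, 0.963, -0.014, 0.27]
contact_force: [0.4, -0.5, 0.2]
finger_gap: 0.685
```

```bash
python3 st.py; python3 - <<'E'
import cv2
from h import *
for n in C: 
    im=cams.read_camera(n); im=im[180:290,180:300] if n=='side' else im[180:260,200:320]
    cv2.imwrite(f'pics/{n}3.png',cv2.resize(im,None,fx=5,fy=5,interpolation=cv2.INTER_CUBIC))
E
```

```text
11.18 q [ 0.818  0.417 -0.798  1.629 -0.403 -0.832] p [0.5113 0.3841 0.0756] F [ 0.4 -0.5  0.2] T [-0.04  1.02  0.  ] gap 59.6
zax [ 0.52  -0.018 -0.854] yax [-0.03  -1.     0.003] tilt 31.3
```

View pics/side3.png

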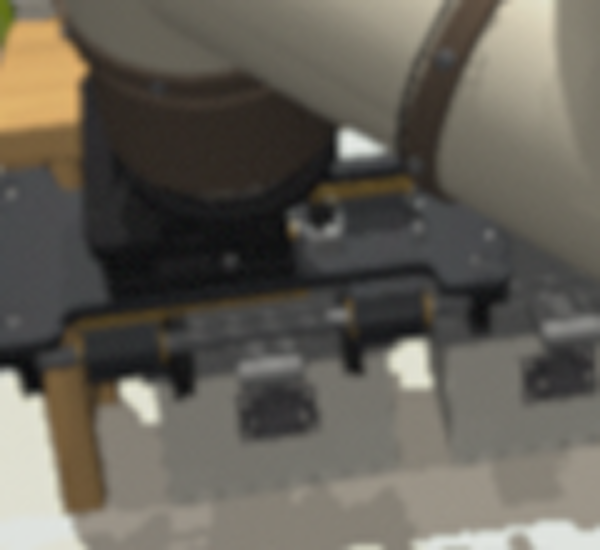

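View pics/top3.png

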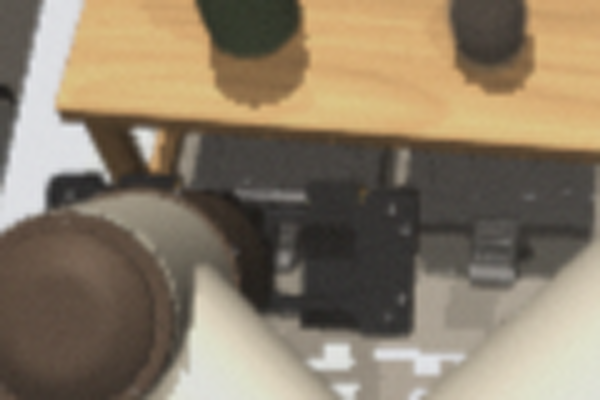

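Emit:
send_rows(motion=[[60,-0.005,0,-0.008,0],[20,-0.005,0,-0.008,0],[10,-0.005,0,-0.008,0],[10,-0.005,0,-0.008,0],[10,-0.005,0,-0.008,0],[10,-0.005,0,-0.008,0]], grip_force=40)

```text
clock: 11.78
position: [0.5084, 0.385, 0.0741]
eef_rot: [0.004, 0.963, -0.014, 0.27]
contact_force: [-0.1, 0.0, -0.4]
finger_gap: 0.398
```

```bash
python3 st.py
```

```text
11.78 q [ 0.817  0.417 -0.804  1.649 -0.402 -0.852] p [0.5084 0.385  0.0741] F [-0.1  0.  -0.4] T [0.02 1.03 0.02] gap 34.6
zax [ 0.52  -0.016 -0.854] yax [-0.029 -1.     0.001] tilt 31.4
```

Emit:
send_rows(motion=[[10,0,0,0,0],[10,0,0,0,0],[10,0,0,0,0]])

```text
clock: 12.03
position: [0.5083, 0.3837, 0.0738]
eef_rot: [0.005, 0.963, -0.014, 0.27]
contact_force: [-1.8, -5.5, 2.0]
finger_gap: 0.289
```

```bash
python3 st.py
```

```text
12.03 q [ 0.816  0.416 -0.805  1.649 -0.404 -0.851] p [0.5083 0.3837 0.0738] F [-1.8 -5.5  2. ] T [-1.09  1.12 -0.47] gap 25.2
zax [ 0.521 -0.018 -0.854] yax [-0.03  -1.     0.003] tilt 31.4
```

Emit:
send_rows(motion=[[10,0,0,0.005,0],[10,0,0,0.01,0],[10,0,0,0.015,0],[10,0,0,0.015,0]])

```text
clock: 12.37
position: [0.5089, 0.3836, 0.0799]
eef_rot: [0.006, 0.963, -0.014, 0.271]
contact_force: [6.8, -1.3, -3.9]
finger_gap: 0.293
```

```bash
python3 st.py
```

```text
12.37 q [ 0.829  0.408 -0.8    1.604 -0.408 -0.816] p [0.5089 0.3836 0.0799] F [ 6.8 -1.3 -3.9] T [-0.21  0.51  0.16] gap 25.5
zax [ 0.521 -0.019 -0.854] yax [-0.031 -1.     0.003] tilt 31.4
```

Emit:
send_rows(motion=[[10,0,0,-0.01,0],[10,0,0,-0.02,0],[10,0,0,-0.025,0],[10,0,0,-0.03,0],[10,0,0,-0.03,0]])

```text
clock: 12.78
position: [0.508, 0.3835, 0.068]
eef_rot: [0.006, 0.963, -0.013, 0.27]
contact_force: [-2.9, -2.2, 1.1]
finger_gap: 0.29
```

```bash
python3 st.py
```

```text
12.78 q [ 0.804  0.425 -0.809  1.69  -0.401 -0.882] p [0.508  0.3835 0.068 ] F [-2.9 -2.2  1.1] T [-0.63  1.47 -0.1 ] gap 25.2
zax [ 0.52  -0.018 -0.854] yax [-0.029 -1.     0.004] tilt 31.4
```

Emit:
send_rows(motion=[[10,0,0,-0.005,0],[10,0,0,-0.01,0],[10,0,0,-0.01,0]])

```text
clock: 13.03
position: [0.5078, 0.3837, 0.0659]
eef_rot: [0.005, 0.962, -0.013, 0.272]
contact_force: [-8.6, -5.5, 11.0]
finger_gap: 0.292
```

```bash
python3 st.py
```

```text
13.03 q [ 0.796  0.428 -0.812  1.719 -0.401 -0.904] p [0.5078 0.3837 0.0659] F [-8.6 -5.5 11. ] T [-1.36  1.22 -0.65] gap 25.4
zax [ 0.523 -0.017 -0.852] yax [-0.028 -1.     0.003] tilt 31.6
```

Emit:
send_rows(motion=[[10,0,0,-0.005,0],[10,0,0,-0.008,0],[10,0,0,-0.008,0]])

```text
clock: 13.28
position: [0.5079, 0.3837, 0.0657]
eef_rot: [0.005, 0.962, -0.013, 0.274]
contact_force: [-12.8, -7.8, 17.0]
finger_gap: 0.29
```

```bash
python3 st.py
```

```text
13.28 q [ 0.791  0.428 -0.814  1.742 -0.402 -0.921] p [0.5079 0.3837 0.0657] F [-12.8  -7.8  17. ] T [-1.96  1.36 -1.  ] gap 25.3
zax [ 0.528 -0.016 -0.849] yax [-0.027 -1.     0.002] tilt 31.9
```

Emit:
send_rows(motion=[[10,0,0,0.003,0],[10,0,0,0.006,0],[10,0,0,0.009,0],[10,0,0,0.01,0]])

```text
clock: 13.62
position: [0.5079, 0.3836, 0.0689]
eef_rot: [0.005, 0.962, -0.013, 0.274]
contact_force: [3.7, -1.8, -4.2]
finger_gap: 0.296
```

```bash
python3 st.py
```

```text
13.62 q [ 0.799  0.423 -0.812  1.714 -0.403 -0.899] p [0.5079 0.3836 0.0689] F [ 3.7 -1.8 -4.2] T [-0.29  1.08  0.01] gap 25.7
zax [ 0.526 -0.016 -0.85 ] yax [-0.027 -1.     0.002] tilt 31.8
```

Risen 3.2 mm with force starting; continue the tug a little.

Emit:
send_rows(motion=[[10,0,0,0.003,0],[10,0,0,0.006,0],[10,0,0,0.006,0]])

```text
clock: 13.87
position: [0.5079, 0.3836, 0.0692]
eef_rot: [0.005, 0.962, -0.013, 0.272]
contact_force: [8.8, 0.8, -10.6]
finger_gap: 0.295
```

```bash
python3 st.py
```

```text
13.87 q [ 0.803  0.423 -0.81   1.696 -0.403 -0.886] p [0.5079 0.3836 0.0692] F [  8.8   0.8 -10.6] T [0.27 0.88 0.5 ] gap 25.6
zax [ 0.523 -0.017 -0.852] yax [-0.028 -1.     0.003] tilt 31.6
```

Emit:
send_rows(motion=[[10,0,0,0.002,0],[10,0,0,0.003,0],[10,0,0,0.003,0]])

```text
clock: 14.12
position: [0.5079, 0.3835, 0.0692]
eef_rot: [0.006, 0.962, -0.013, 0.271]
contact_force: [7.7, 0.7, -10.0]
finger_gap: 0.295
```

```bash
python3 st.py
```

```text
14.12 q [ 0.806  0.423 -0.809  1.686 -0.402 -0.879] p [0.5079 0.3835 0.0692] F [  7.7   0.7 -10. ] T [0.3  0.92 0.41] gap 25.7
zax [ 0.522 -0.018 -0.853] yax [-0.028 -1.     0.004] tilt 31.5
```

Emit:
send_rows(motion=[[10,0,0,-0.005,0],[60,0,0,-0.005,0],[60,0,0,-0.005,0],[60,0,0,-0.005,0],[60,0,0,-0.005,0],[60,0,0,-0.005,0],[60,0,0,-0.005,0]])

```text
clock: 14.7
position: [0.5079, 0.3839, 0.0676]
eef_rot: [0.005, 0.962, -0.013, 0.271]
contact_force: [0.4, -0.5, -0.2]
finger_gap: 0.645
```

```bash
python3 st.py
```

```text
14.7 q [ 0.802  0.426 -0.81   1.701 -0.401 -0.89 ] p [0.5079 0.3839 0.0676] F [ 0.4 -0.5 -0.2] T [0.06 1.1  0.02] gap 56.1
zax [ 0.522 -0.017 -0.853] yax [-0.028 -1.     0.003] tilt 31.5
```

Emit:
send_rows(motion=[[60,-0.04,0,0.06,0],[60,-0.08,0,0.13,0],[60,-0.12,0,0.2,0],[60,-0.14,-0.05,0.22,0],[60,-0.14,-0.12,0.22,0],[60,-0.14,-0.2,0.22,0],[60,-0.14,-0.28,0.22,0],[60,-0.14,-0.31,0.22,0]])

```text
clock: 15.37
position: [0.4504, 0.2561, 0.1553]
eef_rot: [0.006, 0.962, -0.014, 0.271]
contact_force: [0.0, -0.4, -0.0]
finger_gap: 0.688
```

```bash
python3 st.py; python3 - <<'E'
import cv2
from h import *
for n in C: 
    im=cams.read_camera(n); cv2.imwrite(f'pics/{n}4.png',im); im=im[180:290,180:340] if n=='side' else im[180:260,200:360]
    cv2.imwrite(f'pics/{n}4c.png',cv2.resize(im,None,fx=4,fy=4,interpolation=cv2.INTER_CUBIC))
E
```

```text
15.37 q [ 0.814  0.106 -0.996  1.374 -0.412 -0.549] p [0.4504 0.2561 0.1553] F [ 0.  -0.4 -0. ] T [-0.06  1.03  0.02] gap 59.9
zax [ 0.521 -0.02  -0.853] yax [-0.03  -1.     0.005] tilt 31.5
```

View pics/side4c.png

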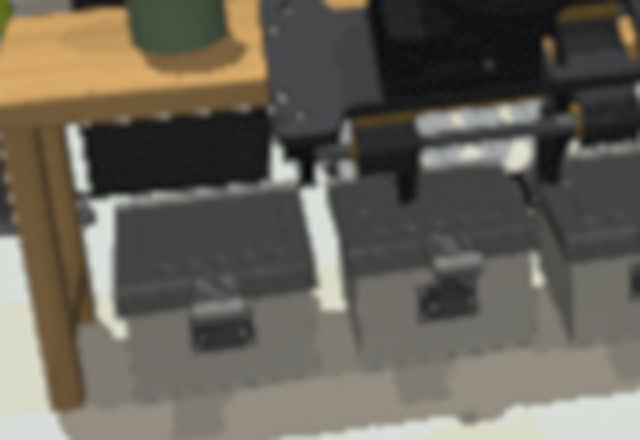

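View pics/top4c.png

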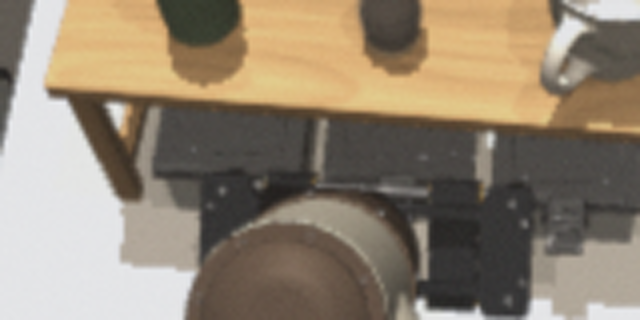

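Emit:
send_rows(motion=[[60,0.03,0.01,-0.05,0],[60,0.06,0.01,-0.1,0],[60,0.09,0.01,-0.15,0],[60,0.12,0.01,-0.19,0]])

```text
clock: 15.8
position: [0.4994, 0.2645, 0.085]
eef_rot: [0.008, 0.963, -0.018, 0.268]
contact_force: [-20.9, 30.2, -0.6]
finger_gap: 0.689
```

```bash
python3 st.py
```

```text
15.8 q [ 0.503  0.29  -0.955  2.053 -0.311 -0.976] p [0.4994 0.2645 0.085 ] F [-20.9  30.2  -0.6] T [3.88 4.09 2.55] gap 59.9
zax [ 0.515 -0.026 -0.857] yax [-0.039 -0.999  0.007] tilt 31.1
```

Emit:
send_rows(motion=[[60,-0.03,0,0.05,0],[60,-0.05,0,0.08,0]])

```text
clock: 15.97
position: [0.4817, 0.2621, 0.1122]
eef_rot: [0.012, 0.964, -0.02, 0.264]
contact_force: [0.2, 0.7, 2.3]
finger_gap: 0.691
```

```bash
python3 st.py; python3 - <<'E'
import cv2
from h import *
for n in C: 
    im=cams.read_camera(n); cv2.imwrite(f'pics/{n}5.png',im); im=im[150:290,160:400] if n=='side' else im[150:270,190:400]
    cv2.imwrite(f'pics/{n}5c.png',cv2.resize(im,None,fx=3.3,fy=3.3,interpolation=cv2.INTER_CUBIC))
E
```

```text
15.97 q [ 0.641  0.221 -0.979  1.717 -0.342 -0.765] p [0.4817 0.2621 0.1122] F [0.2 0.7 2.3] T [0.13 0.97 0.06] gap 60.1
zax [ 0.508 -0.034 -0.861] yax [-0.045 -0.999  0.013] tilt 30.6
```

View pics/side5c.png

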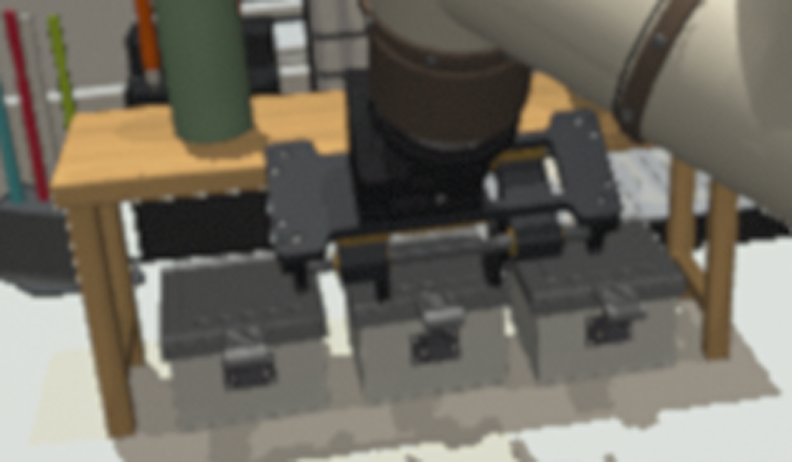

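View pics/top5c.png

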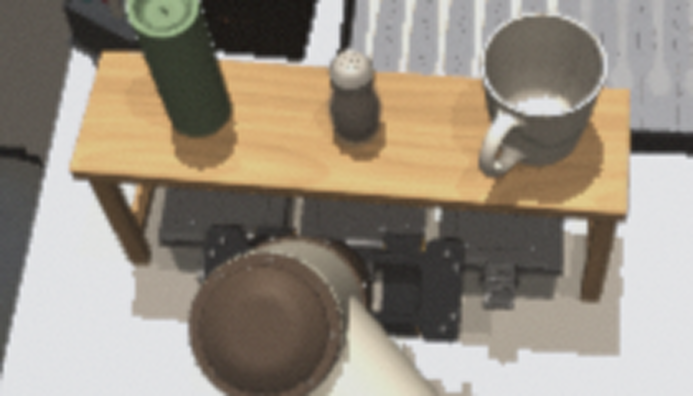

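```bash
cat > fk.py <<'E'
import numpy as np
from scipy.optimize import least_squares
from scipy.spatial.transform import Rotation as R
D=[([1.5536,.3856,.0066,-.0005,-1.1940,-.2586],[.1700,.6008,.2214],[.0011,.9905,-.1375,-.0001]),
([1.4558,.4184,.802,.002,-1.9462,-.1611],[.2308,.6005,.5285],[-.0041,.9904,-.138,.0008]),
([1.49,.517,1.408,.016,-2.43,-.184],[.207,.5372,.6748],[-.016,.99,-.138,.004]),
([1.051,.352,.69,-.104,-1.836,1.1],[.4191,.4744,.5114],[-.061,.952,.3,-.008]),
([.917,.588,1.408,-.068,-2.483,2.842],[.4691,.3716,.6268],[-.03,.435,.899,-.042]),
([1.052,.63,1.407,.23,-1.836,1.24],[.5667,.5431,.6773],[-.084,.919,.286,.257]),
([1.343,.081,.071,.536,-1.452,.165],[.3986,.4232,.5391],[0,.963,-.013,.27]),
([1.265,.114,-.691,.791,-.772,-.302],[.3974,.3802,.2341],[.003,.963,-.012,.268]),
([1.065,.262,-.757,1.076,-.551,-.462],[.461,.3837,.1586],[.006,.963,-.013,.268]),
([.818,.417,-.798,1.629,-.403,-.832],[.5113,.3841,.0756],[.005,.963,-.014,.27]),
([.814,.106,-.996,1.374,-.412,-.549],[.4504,.2561,.1553],[.006,.962,-.014,.271]),
([.641,.221,-.979,1.717,-.342,-.765],[.4817,.2621,.1122],[.012,.964,-.02,.264])]
def Rx(a):return R.from_euler('x',a).as_matrix()
def Ry(a):return R.from_euler('y',a).as_matrix()
def Rz(a):return R.from_euler('z',a).as_matrix()
def fk(q,v):
    h0,a0,d,L1,ox,L2,oz,Lt,lat,c6=v[:10]; S=v[10:]
    A=Rz(q[0]); p=A@[a0,d,h0]
    B=A@Ry(q[1]); p=p+B@[ox,0,L1]
    E=B@Ry(-q[2]); p=p+E@[L2,0,oz]
    F=E@Rx(S[0]*q[3]); G=F@Ry(-q[4]); p=p+G@[Lt,lat,0]
    M=G@Rx(S[1]*q[5]+c6)  # tool x-forward
    Z=M[:,0];Y=M[:,1]; return p,np.column_stack([np.cross(Y,Z),Y,Z])
def err(v,S):
    r=[]
    for q,p,w in D:
        P,M=fk(q,[*v,*S]); Q=R.from_quat([w[1],w[2],w[3],w[0]]).as_matrix()
        r+=list((P-p)*100)+list((M[:,2]-Q[:,2])*10)+list((M[:,1]-Q[:,1])*10)
    return np.array(r)
best=None
for s4 in(1,-1):
  for s6 in(1,-1):
    for c in(0,1.57,3.14,-1.57):
      s=least_squares(err,[.3,0,-.16,.4,0,.4,0,.3,0,c],args=((s4,s6),),loss='soft_l1')
      if best is None or s.cost<best[0]: best=(s.cost,s.x,(s4,s6))
V=[*best[1],*best[2]]
if __name__=='__main__':
    print(best[0],np.round(V,4)); e=err(best[1],best[2]).reshape(-1,9); print(np.abs(e).max(0).round(2)); print(np.linalg.norm(e[:,:3],axis=1)*10)
E
python3 fk.py
```

```text
0.00547285051942259 [ 1.6130e-01 -1.0000e-04  2.0000e-04  5.6460e-01  1.0000e-04  4.2190e-01
 -1.0000e-04  3.0670e-01 -1.5980e-01 -1.5709e+00 -1.0000e+00 -1.0000e+00]
[0.02 0.04 0.04 0.01 0.01 0.01 0.01 0.01 0.01]
[0.15538493 0.11798792 0.35810418 0.43716919 0.2449585  0.12086044
 0.23906287 0.19621129 0.3509836  0.15389708 0.30114295 0.42081237]
```

```bash
cat > scan.py <<'E'
from fk import *
lo=np.array([-3.14,-1.21,-1.07,-3.16,-2.99,-3.1]);hi=np.array([3.14,2.06,1.41,2.05,-.16,3.1])
def tool(tilt,yaw,flip=1):
    t,y=np.radians([tilt,yaw]); Z=Rz(y)@[np.sin(t),0,-np.cos(t)]; Y=Rz(y)@[0,-flip,0]; return np.column_stack([np.cross(Y,Z),Y,Z])
def ik(p,M,seeds):
    out=[]
    for s in seeds:
        f=lambda q:(lambda P,N:np.r_[(P-p)*10,(N-M).ravel()])(*fk(q,V))
        r=least_squares(f,np.clip(s,lo+.01,hi-.01),bounds=(lo,hi))
        if r.cost<1e-6: out.append(r.x)
    return out
if __name__=='__main__':
    rng=np.random.default_rng(0)
    seeds=[[.5,.29,-.95,1.9,-.31,-.97],[.9,.3,-.8,0.5,-.7,-.5],[0,.3,-.8,-1.5,-.5,.5],[0,.3,-.8,-2.5,-.5,2.5],[.3,.3,-.8,1.5,-.5,2.5]]
    for nm,g in (('mid',[.4961,.2595,.083]),('right',[.483,.1398,.074])):
        for tilt in (20,22,25,28,31):
            for yaw in (-12,-6,0,6,12):
                for fl in (1,-1):
                    M=tool(tilt,yaw,fl); S=ik(np.array(g)+M[:,2]*.014,M,seeds)
                    S=[s for i,s in enumerate(S) if not any(np.abs(s-u).max()<.05 for u in S[:i])]
                    for s in S:
                        m=np.minimum(s-lo,hi-s).min(); print(nm,tilt,yaw,fl,s.round(2),'margin',m.round(2))
E
python3 scan.py
```

```text
mid 20 -12 1 [ 0.81  0.34 -0.81  0.94 -0.37 -0.33] margin 0.21
mid 20 -12 -1 [ 0.81  0.34 -0.81  0.94 -0.37  2.82] margin 0.21
mid 20 -6 1 [ 0.77  0.33 -0.84  1.03 -0.31 -0.28] margin 0.15
mid 20 -6 -1 [ 0.77  0.33 -0.84  1.03 -0.31  2.86] margin 0.15
mid 20 0 1 [ 0.73  0.32 -0.87  1.12 -0.26 -0.23] margin 0.1
mid 20 0 -1 [ 0.73  0.32 -0.87  1.12 -0.26  2.91] margin 0.1
mid 20 6 1 [ 0.68  0.31 -0.89  1.22 -0.2  -0.19] margin 0.04
mid 20 6 -1 [ 0.68  0.31 -0.89  1.22 -0.2   2.95] margin 0.04
mid 22 -12 1 [ 0.77  0.34 -0.86  1.14 -0.35 -0.48] margin 0.19
mid 22 -12 -1 [ 0.77  0.34 -0.86  1.14 -0.35  2.66] margin 0.19
mid 22 -6 1 [ 0.71  0.32 -0.89  1.28 -0.29 -0.47] margin 0.13
mid 22 -6 -1 [ 0.71  0.32 -0.89  1.28 -0.29  2.67] margin 0.13
mid 22 0 1 [ 0.63  0.31 -0.91  1.45 -0.23 -0.47] margin 0.07
mid 22 0 -1 [ 0.63  0.31 -0.91  1.45 -0.23  2.67] margin 0.07
mid 22 6 1 [ 0.54  0.31 -0.93  1.65 -0.16 -0.49] margin 0.0
mid 22 6 -1 [ 0.54  0.31 -0.93  1.65 -0.16  2.65] margin 0.0
mid 25 -12 1 [ 0.7   0.33 -0.91  1.42 -0.34 -0.7 ] margin 0.16
mid 25 -12 -1 [ 0.7   0.33 -0.91  1.42 -0.34 
[... 207 characters left out ...]
d 25 0 -1 [ 0.51  0.31 -0.94  1.85 -0.22  2.38] margin 0.06
mid 28 -12 1 [ 0.65  0.33 -0.93  1.64 -0.36 -0.87] margin 0.14
mid 28 -12 -1 [ 0.65  0.33 -0.93  1.64 -0.36  2.27] margin 0.14
mid 28 -6 1 [ 0.54  0.32 -0.95  1.88 -0.3  -0.91] margin 0.12
mid 28 -6 -1 [ 0.54  0.32 -0.95  1.88 -0.3   2.23] margin 0.12
mid 31 -12 1 [ 0.61  0.33 -0.95  1.82 -0.4  -1.01] margin 0.12
mid 31 -12 -1 [ 0.61  0.33 -0.95  1.82 -0.4   2.13] margin 0.12
right 20 -12 1 [ 0.39  0.26 -1.02  1.57 -0.2  -0.58] margin 0.04
right 20 -12 -1 [ 0.39  0.26 -1.02  1.57 -0.2   2.57] margin 0.04
right 22 -12 1 [ 0.29  0.25 -1.03  1.87 -0.19 -0.78] margin 0.03
right 22 -12 -1 [ 0.29  0.25 -1.03  1.87 -0.19  2.37] margin 0.03
```

```bash
cat > scan2.py <<'E'
from scan import *
rng=np.random.default_rng(1)
sd=[lo+(hi-lo)*rng.random(6) for _ in range(14)]
sd=[np.r_[rng.uniform(-.6,1),rng.uniform(-.3,.8),rng.uniform(-1.07,0),rng.uniform(-3.1,2),rng.uniform(-1.5,-.2),rng.uniform(-3,3)] for _ in range(14)]
for nm,g in (('right',[.483,.1398,.074]),('mid',[.4961,.2595,.083])):
    for tilt in (20,26,32,38,45):
        for yaw in (-20,-10,0,10,20):
            M=tool(tilt,yaw,1); S=ik(np.array(g)+M[:,2]*.014,M,sd)
            S=[s for i,s in enumerate(S) if not any(np.abs(s-u).max()<.05 for u in S[:i])]
            for s in S:
                m=np.minimum(s-lo,hi-s).min(); print(nm,tilt,yaw,s.round(2),'margin',m.round(2))
E
timeout 550 python3 scan2.py
```

```text
right 20 -20 [ 0.52  0.27 -1.    1.31 -0.27 -0.56] margin 0.07
right 20 -10 [ 0.36  0.25 -1.03  1.65 -0.18 -0.58] margin 0.02
right 26 -20 [ 0.34  0.27 -1.04  1.9  -0.3  -0.98] margin 0.03
right 38 0 [-0.06  0.28 -0.91 -3.   -0.28 -1.66] margin 0.12
right 45 0 [-0.07  0.33 -1.01 -3.04 -0.55 -1.6 ] margin 0.06
right 45 10 [-0.12  0.3  -0.84 -2.58 -0.39 -1.89] margin 0.23
right 45 20 [ 0.01  0.27 -0.65 -1.99 -0.26 -2.47] margin 0.1
mid 20 -20 [ 0.85  0.36 -0.77  0.84 -0.44 -0.39] margin 0.28
mid 20 -10 [ 0.8   0.34 -0.82  0.97 -0.35 -0.31] margin 0.19
mid 20 0 [ 0.73  0.32 -0.87  1.12 -0.26 -0.23] margin 0.1
mid 20 10 [ 0.64  0.31 -0.9   1.29 -0.16 -0.16] margin 0.0
mid 26 -20 [ 0.78  0.35 -0.87  1.25 -0.43 -0.74] margin 0.2
mid 26 -10 [ 0.65  0.33 -0.93  1.57 -0.33 -0.77] margin 0.14
mid 26 0 [ 0.48  0.31 -0.94  1.96 -0.22 -0.84] margin 0.06
mid 32 -20 [ 0.73  0.36 -0.93  1.57 -0.49 -1.01] margin 0.14
mid 32 -10 [ 0.56  0.33 -0.96  1.95 -0.39 -1.06] margin 0.1
mid 38 -20 [ 0.71  0.37 -0.96  1.77 -0.58 -1.19] margin 0.11
mid 45 -20 [ 0.71  0.41 -0.99  1.91 -0.71 -1.34] margin 0.08
mid 45 20 [ 0.15  0.33 -0.72 -2.64 -0.29 -1.91] margin 0.13
```

```bash
cat > path.py <<'E'
from scan import *
def cont(q,p0,M0s,p1,n=15):
    for i in range(n+1):
        f=i/n; p=p0+(p1-p0)*f; M=M0s(f)
        S=ik(p,M,[q]); 
        if not S: return i/n,q
        if np.abs(S[0]-q).max()>.6: print('jump',f)
        q=S[0]
    return 1,q
if __name__=='__main__':
    q=np.array([.641,.221,-.979,1.717,-.342,-.765]); p0=np.array([.4817,.2621,.1122])
    for yaw in (-8,-12,-16):
        for tilt in (31,):
            a=lambda f:tool(tilt,-3+(yaw+3)*f); ff,q1=cont(q,p0,a,p0+[-.02,0,.04]); print(yaw,'rot',ff,q1.round(2))
            M=tool(tilt,yaw); g=np.array([.4961,.2595,.083])+M[:,2]*.012
            ff,q2=cont(q1,p0+[-.02,0,.04],lambda f:M,g); print('  reach',ff,q2.round(2))
            ff,q3=cont(q2,g,lambda f:M,g+[0,0,-.01]); print('  press',ff,q3.round(2))
E
python3 path.py
```

```text
-8 rot 1 [ 0.88  0.15 -0.94  1.23 -0.48 -0.56]
  reach 1 [ 0.54  0.32 -0.96  1.97 -0.36 -1.03]
  press 1 [ 0.52  0.34 -0.96  2.04 -0.36 -1.09]
-12 rot 1 [ 0.92  0.17 -0.91  1.14 -0.54 -0.58]
  reach 1 [ 0.61  0.33 -0.95  1.81 -0.4  -1.  ]
  press 1 [ 0.59  0.35 -0.95  1.88 -0.4  -1.06]
-16 rot 1 [ 0.96  0.18 -0.88  1.07 -0.59 -0.6 ]
  reach 1 [ 0.68  0.34 -0.94  1.65 -0.44 -0.98]
  press 1 [ 0.65  0.36 -0.94  1.73 -0.43 -1.04]
```

Emit:
send_rows(motion=[[48,-0.03,0,0.06,-0.05],[48,-0.05,0,0.1,-0.1],[48,-0.05,0,0.1,-0.1]], grip_force=30)

```text
clock: 16.32
position: [0.4657, 0.2674, 0.1563]
eef_rot: [0.026, 0.958, -0.087, 0.271]
contact_force: [1.8, 0.9, 1.4]
finger_gap: 0.579
```

```bash
python3 st.py
```

```text
16.32 q [ 0.914  0.165 -0.908  1.17  -0.531 -0.569] p [0.4657 0.2674 0.1563] F [1.8 0.9 1.4] T [0.28 0.79 0.06] gap 50.3
zax [ 0.515 -0.097 -0.852] yax [-0.18  -0.984  0.003] tilt 31.6
```

Emit:
send_rows(motion=[[48,0.02,-0.02,-0.05,-0.02],[48,0.045,-0.02,-0.1,-0.02],[48,0.065,-0.02,-0.15,-0.02],[48,0.075,-0.024,-0.18,-0.02],[48,0.075,-0.024,-0.18,-0.02]])

```text
clock: 16.73
position: [0.4958, 0.2577, 0.0822]
eef_rot: [0.031, 0.957, -0.101, 0.269]
contact_force: [0.3, -0.9, -0.1]
finger_gap: 0.553
```

```bash
python3 st.py;  python3 - <<'E'
import cv2
from h import *
for n in C: 
    im=cams.read_camera(n); cv2.imwrite(f'pics/{n}6.png',im); im=im[190:290,200:360] if n=='side' else im[180:260,200:360]
    cv2.imwrite(f'pics/{n}6c.png',cv2.resize(im,None,fx=5,fy=5,interpolation=cv2.INTER_CUBIC))
E
```

```text
16.73 q [ 0.654  0.308 -0.96   1.731 -0.418 -0.96 ] p [0.4958 0.2577 0.0822] F [ 0.3 -0.9 -0.1] T [0.17 0.94 0.01] gap 48.1
zax [ 0.509 -0.114 -0.853] yax [-0.21  -0.978  0.005] tilt 31.5
```

View pics/side6c.png

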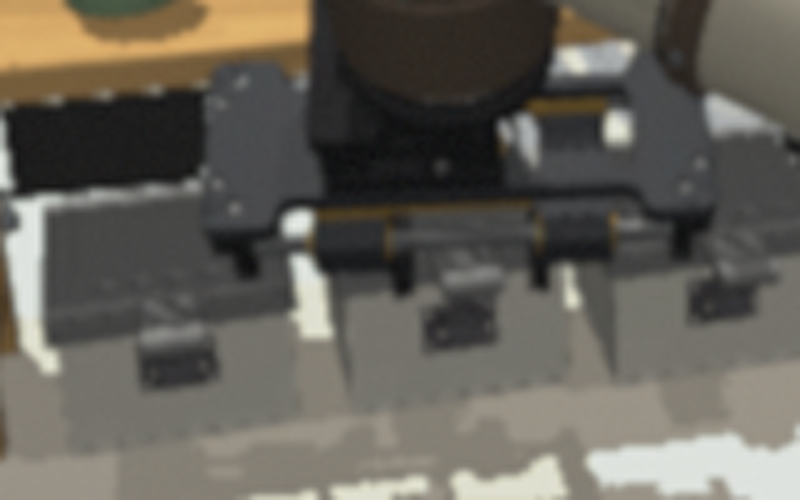

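Emit:
send_rows(motion=[[48,0.01,0,-0.015,0],[48,0.01,0,-0.024,0],[10,0.01,0,-0.024,0],[10,0.01,0,-0.024,0],[10,0.01,0,-0.024,0],[10,0.01,0,-0.024,0],[10,0.01,0,-0.024,0],[10,0.01,0,-0.024,0]], grip_force=30)

```text
clock: 17.5
position: [0.5004, 0.2586, 0.0757]
eef_rot: [0.03, 0.957, -0.101, 0.271]
contact_force: [-0.2, -0.9, 3.5]
finger_gap: 0.332
```

```bash
python3 st.py
```

```text
17.5 q [ 0.625  0.324 -0.956  1.801 -0.413 -1.006] p [0.5004 0.2586 0.0757] F [-0.2 -0.9  3.5] T [0.24 0.96 0.42] gap 28.9
zax [ 0.513 -0.112 -0.851] yax [-0.21  -0.978  0.002] tilt 31.7
```

Emit:
send_rows(motion=[[10,0,0,0,0],[10,0,0,0,0],[10,0,0,0.005,0],[10,0,0,0.01,0],[10,0,0,0.015,0],[10,0,0,0.015,0]], grip_force=40)

```text
clock: 18.0
position: [0.501, 0.2585, 0.0817]
eef_rot: [0.03, 0.957, -0.101, 0.271]
contact_force: [7.8, -0.1, -5.8]
finger_gap: 0.331
```

```bash
python3 st.py
```

```text
18.0 q [ 0.642  0.314 -0.953  1.752 -0.416 -0.969] p [0.501  0.2585 0.0817] F [ 7.8 -0.1 -5.8] T [0.12 0.4  0.98] gap 28.8
zax [ 0.513 -0.113 -0.851] yax [-0.21  -0.978  0.003] tilt 31.7
```

Emit:
send_rows(motion=[[10,0,0,-0.01,0],[10,0,0,-0.02,0],[10,0,0,-0.03,0],[10,0,0,-0.035,0],[10,0,0,-0.035,0]])

```text
clock: 18.42
position: [0.4998, 0.2586, 0.0677]
eef_rot: [0.03, 0.957, -0.1, 0.271]
contact_force: [-6.5, -1.4, 5.8]
finger_gap: 0.328
```

```bash
python3 st.py
```

```text
18.42 q [ 0.605  0.338 -0.96   1.863 -0.411 -1.05 ] p [0.4998 0.2586 0.0677] F [-6.5 -1.4  5.8] T [0.28 1.43 0.29] gap 28.5
zax [ 0.512 -0.112 -0.852] yax [-0.208 -0.978  0.003] tilt 31.6
```

Emit:
send_rows(motion=[[10,0,0,-0.005,0],[10,0,0,-0.01,0],[10,0,0,-0.012,0],[10,0,0,-0.012,0]])

```text
clock: 18.75
position: [0.4999, 0.2587, 0.0666]
eef_rot: [0.029, 0.956, -0.099, 0.274]
contact_force: [-16.2, -4.5, 25.6]
finger_gap: 0.323
```

```bash
python3 st.py
```

```text
18.75 q [ 0.594  0.34  -0.962  1.9   -0.415 -1.075] p [0.4999 0.2587 0.0666] F [-16.2  -4.5  25.6] T [-1.65  1.25 -0.58] gap 28.1
zax [ 0.519 -0.11  -0.848] yax [-0.205 -0.979  0.002] tilt 32.0
```

Floor reached at 25 N. Tug.

Emit:
send_rows(motion=[[10,0,0,0.003,0],[10,0,0,0.006,0],[10,0,0,0.009,0],[10,0,0,0.01,0]])

```text
clock: 19.08
position: [0.4997, 0.2586, 0.0702]
eef_rot: [0.03, 0.956, -0.099, 0.274]
contact_force: [2.5, -0.8, -2.0]
finger_gap: 0.326
```

Emit:
send_rows(motion=[[10,0,0,0.003,0],[10,0,0,0.006,0],[10,0,0,0.006,0]])

```text
clock: 19.33
position: [0.4996, 0.2586, 0.0708]
eef_rot: [0.03, 0.957, -0.099, 0.272]
contact_force: [7.8, 0.8, -10.7]
finger_gap: 0.325
```

```bash
python3 st.py
```

```text
19.33 q [ 0.61   0.332 -0.96   1.849 -0.414 -1.038] p [0.4996 0.2586 0.0708] F [  7.8   0.8 -10.7] T [0.61 0.7  1.16] gap 28.3
zax [ 0.515 -0.111 -0.85 ] yax [-0.206 -0.979  0.004] tilt 31.8
```

Emit:
send_rows(motion=[[10,0,0,0.003,0],[10,0,0,0.005,0],[10,0,0,0.005,0]])

```text
clock: 19.58
position: [0.4996, 0.2586, 0.0709]
eef_rot: [0.031, 0.957, -0.099, 0.27]
contact_force: [9.4, 1.0, -11.9]
finger_gap: 0.327
```

```bash
python3 st.py
```

```text
19.58 q [ 0.615  0.332 -0.959  1.832 -0.412 -1.026] p [0.4996 0.2586 0.0709] F [  9.4   1.  -11.9] T [0.79 0.67 1.19] gap 28.5
zax [ 0.512 -0.112 -0.852] yax [-0.206 -0.978  0.005] tilt 31.6
```

Emit:
send_rows(motion=[[10,0,0,-0.006,0],[48,0,0,-0.006,0],[48,0,0,-0.006,0],[48,0,0,-0.006,0],[48,0,0,-0.006,0],[48,0,0,-0.006,0]])

```text
clock: 20.08
position: [0.4997, 0.2586, 0.0687]
eef_rot: [0.03, 0.957, -0.1, 0.271]
contact_force: [-1.2, -0.3, -0.2]
finger_gap: 0.537
```

Emit:
send_rows(motion=[[48,-0.03,0,0.05,0],[48,-0.07,0,0.11,0],[48,-0.11,0,0.18,0.05],[48,-0.15,0,0.25,0.1],[48,-0.18,0,0.33,0.1],[48,-0.2,0,0.43,0.1]])

```text
clock: 20.58
position: [0.4187, 0.2557, 0.2345]
eef_rot: [0.011, 0.963, -0.024, 0.27]
contact_force: [2.6, 0.8, 1.9]
finger_gap: 0.548
```

```bash
python3 st.py; cat > scan3.py <<'E'
from scan import *
for tilt in (34,36,38,40,42,45):
    for yaw in (-3,0,3,6,9,12):
        M=tool(tilt,yaw,1); g=np.array([.481,.1398,.074])+M[:,2]*.012; r=[]
        for dz in (0.003,-.002,.03):
            S=ik(g+[0 if dz<.02 else -.03,0,dz],M,[[-.06,.28,-.91,-2.9,-.35,-1.66],[-.1,.3,-.84,-2.5,-.35,-1.9]])
            r.append((S[0].round(2),np.minimum(S[0]-lo,hi-S[0]).min().round(2)) if S else None)
        print(tilt,yaw,r[0], [x[1] if x else None for x in r])
E
python3 scan3.py
```

```text
20.58 q [ 1.089 -0.031 -0.856  0.842 -0.692 -0.218] p [0.4187 0.2557 0.2345] F [2.6 0.8 1.9] T [0.13 0.56 0.08] gap 47.7
zax [ 0.519 -0.035 -0.854] yax [-0.052 -0.999  0.009] tilt 31.3
34 -3 None [None, None, None]
34 0 None [None, None, None]
34 3 None [None, None, None]
34 6 None [None, None, None]
34 9 None [None, None, None]
34 12 None [None, None, None]
36 -3 None [None, None, None]
36 0 (array([-0.06,  0.25, -0.86, -2.95, -0.18, -1.71]), np.float64(0.02)) [np.float64(0.02), np.float64(0.04), None]
36 3 None [None, None, None]
36 6 None [None, None, None]
36 9 None [None, None, None]
36 12 None [None, None, None]
38 -3 None [None, None, None]
38 0 (array([-0.06,  0.26, -0.9 , -2.99, -0.26, -1.67]), np.float64(0.1)) [np.float64(0.1), np.float64(0.13), None]
38 3 None [None, np.float64(0.04), None]
38 6 None [None, None, None]
38 9 None [None, None, None]
38 12 None [None, None, None]
40 -3 None [None, None, None]
40 0 (array([-0.07,  0.27, -0.94, -3.01, -0.34, -1.64]), np.float64(0.13)) [np.float64(0.13), np.float64(0.12), np.float64(0.07)]
40 3 (array([-0.08,  0.26, -0.87, -2.82
[... 697 characters left out ...]
None]
42 12 None [None, None, None]
45 -3 None [None, None, None]
45 0 (array([-0.07,  0.31, -1.01, -3.04, -0.54, -1.61]), np.float64(0.06)) [np.float64(0.06), np.float64(0.05), np.float64(0.04)]
45 3 (array([-0.1 ,  0.31, -0.97, -2.91, -0.49, -1.67]), np.float64(0.1)) [np.float64(0.1), np.float64(0.09), np.float64(0.1)]
45 6 (array([-0.12,  0.3 , -0.92, -2.77, -0.44, -1.75]), np.float64(0.15)) [np.float64(0.15), np.float64(0.14), np.float64(0.14)]
45 9 (array([-0.12,  0.29, -0.86, -2.61, -0.39, -1.87]), np.float64(0.21)) [np.float64(0.21), np.float64(0.2), np.float64(0.06)]
45 12 (array([-0.09,  0.27, -0.79, -2.44, -0.33, -2.03]), np.float64(0.17)) [np.float64(0.17), np.float64(0.21), None]
```

```bash
cat > plan.py <<'E'
from scan import *
def walk(q,wps,tilt):
    # wps: list of (p,yaw)
    for (p0,y0),(p1,y1) in zip(wps,wps[1:]):
        p0,p1=np.array(p0),np.array(p1); n=12; m=9;qm=None
        for i in range(1,n+1):
            f=i/n; S=ik(p0+(p1-p0)*f,tool(tilt,y0+(y1-y0)*f),[q])
            if not S: print('   fail at',(p0+(p1-p0)*f).round(3),round(y0+(y1-y0)*f,1),q.round(2)); return None
            if np.abs(S[0]-q).max()>.7: print('   jump',f,q.round(2),S[0].round(2))
            q=S[0]; mm=np.minimum(q-lo,hi-q); 
            if mm.min()<m: m=mm.min();qm=mm.argmin()+1
        print('  to',p1.round(3),y1,q.round(2),'minmargin',m.round(2),'joint',qm)
    return q
if __name__=='__main__':
    tilt=44
    M=tool(tilt,6); T=np.array([.481,.1398,.074])+M[:,2]*.012
    q=ik(T,M,[[-.12,.3,-.9,-2.75,-.42,-1.75]])[0]; print(T,q.round(2))
    for yt in (6,25,45,60):
      for back in ([-.03,0,.03],[-.06,0,.06],[-.1,0,.1]):
        print(yt,back); r=walk(q,[(T,6),(T+[-.03,0,.03],6),(T+back,yt),(T+[-.05,-.02,.3],yt),(np.array([.5,.05,.55]),yt)],tilt)
E
python3 plan.py
```

```text
[0.48929024 0.14067134 0.06536792] [-0.11  0.3  -0.9  -2.76 -0.41 -1.76]
6 [-0.03, 0, 0.03]
  to [0.459 0.141 0.095] 6 [-0.08  0.16 -0.86 -2.6  -0.24 -1.97] minmargin 0.08 joint 5
  to [0.459 0.141 0.095] 6 [-0.08  0.16 -0.86 -2.6  -0.24 -1.97] minmargin 0.08 joint 5
   fail at [0.458 0.139 0.118] 6.0 [-0.08  0.16 -0.86 -2.6  -0.24 -1.97]
6 [-0.06, 0, 0.06]
  to [0.459 0.141 0.095] 6 [-0.08  0.16 -0.86 -2.6  -0.24 -1.97] minmargin 0.08 joint 5
   fail at [0.449 0.141 0.105] 6.0 [-0.05  0.12 -0.83 -2.51 -0.18 -2.09]
6 [-0.1, 0, 0.1]
  to [0.459 0.141 0.095] 6 [-0.08  0.16 -0.86 -2.6  -0.24 -1.97] minmargin 0.08 joint 5
   fail at [0.448 0.141 0.107] 6.0 [-0.05  0.13 -0.84 -2.53 -0.19 -2.06]
25 [-0.03, 0, 0.03]
  to [0.459 0.141 0.095] 6 [-0.08  0.16 -0.86 -2.6  -0.24 -1.97] minmargin 0.08 joint 5
   fail at [0.459 0.141 0.095] 9.2 [-0.04  0.15 -0.81 -2.44 -0.19 -2.14]
25 [-0.06, 0, 0.06]
  to [0.459 0.141 0.095] 6 [-0.08  0.16 -0.86 -2.6  -0.24 -1.97] minmargin 0.08 joint 5
   fail at [0.454 0.141 0.1  ] 9.2 [-0.02  0.14 -0.79 -2.4  -0.16 -2.19]
25 [-0.1, 0, 0.1]
  to [0.459 0.141 0.0
[... 524 characters left out ...]
 [0.459 0.141 0.095] 6 [-0.08  0.16 -0.86 -2.6  -0.24 -1.97] minmargin 0.08 joint 5
   fail at [0.453 0.141 0.101] 9.2 [-0.08  0.16 -0.86 -2.6  -0.24 -1.97]
60 [-0.03, 0, 0.03]
  to [0.459 0.141 0.095] 6 [-0.08  0.16 -0.86 -2.6  -0.24 -1.97] minmargin 0.08 joint 5
   fail at [0.459 0.141 0.095] 10.5 [-0.08  0.16 -0.86 -2.6  -0.24 -1.97]
60 [-0.06, 0, 0.06]
  to [0.459 0.141 0.095] 6 [-0.08  0.16 -0.86 -2.6  -0.24 -1.97] minmargin 0.08 joint 5
   fail at [0.457 0.141 0.098] 10.5 [-0.08  0.16 -0.86 -2.6  -0.24 -1.97]
60 [-0.1, 0, 0.1]
  to [0.459 0.141 0.095] 6 [-0.08  0.16 -0.86 -2.6  -0.24 -1.97] minmargin 0.08 joint 5
   fail at [0.453 0.141 0.101] 10.5 [-0.08  0.16 -0.86 -2.6  -0.24 -1.97]
```

```bash
cat > scan4.py <<'E'
from scan import *
e0=np.array([.5206,.4782]);e1=np.array([.4973,.0460]); ed=(e1-e0)/np.linalg.norm(e1-e0); nrm=np.array([-ed[1],ed[0]]); nrm*=np.sign(nrm[0])
X,Y,Zb=np.meshgrid([.0375],np.linspace(-.095,.095,21),-np.linspace(.0697,.22,60)); B=np.c_[X.ravel(),Y.ravel(),Zb.ravel()]; B=np.r_[B,B*[-1,1,1]]
def clear(T,M):
    P=T+B@M.T; P=P[(P[:,2]>.165)&(P[:,2]<.203)]; d=-(P[:,:2]-e0)@nrm; return d.min()
if __name__=='__main__':
    for gx in (.481,.476):
      for dep in (.012,.007):
        for tilt in (12,14,16,18,20,22):
          row=[]
          for yaw in (-4,-8,-12,-16,-20):
            M=tool(tilt,yaw); T=np.array([gx,.1398,.075])+M[:,2]*dep
            S=ik(T+[0,0,.0015],M,[[.39,.26,-1.02,1.57,-.25,-.58],[.6,.26,-1.0,1.2,-.25,-.4]])
            m=np.minimum(S[0]-lo,hi-S[0]).min() if S else -1
            row.append(f'{m:.2f}/{clear(T,M)*1e3:.0f}' + (f'(q4 {S[0][3]:.1f} q5 {S[0][4]:.2f} q3 {S[0][2]:.2f})' if S else ''))
          print(gx,dep,tilt,row)
E
python3 scan4.py
```

```text
0.481 0.012 12 ['0.22/1(q4 0.4 q5 -0.38 q3 -0.77)', '0.23/-6(q4 0.4 q5 -0.39 q3 -0.77)', '0.24/-12(q4 0.4 q5 -0.40 q3 -0.77)', '0.26/-18(q4 0.4 q5 -0.42 q3 -0.77)', '0.27/-24(q4 0.4 q5 -0.43 q3 -0.77)']
0.481 0.012 14 ['0.16/4(q4 0.5 q5 -0.32 q3 -0.84)', '0.17/-2(q4 0.6 q5 -0.33 q3 -0.84)', '0.19/-9(q4 0.6 q5 -0.35 q3 -0.84)', '0.21/-15(q4 0.6 q5 -0.37 q3 -0.83)', '0.23/-21(q4 0.6 q5 -0.39 q3 -0.83)']
0.481 0.012 16 ['0.08/7(q4 0.8 q5 -0.24 q3 -0.93)', '0.10/0(q4 0.8 q5 -0.26 q3 -0.92)', '0.13/-6(q4 0.8 q5 -0.29 q3 -0.91)', '0.16/-13(q4 0.8 q5 -0.32 q3 -0.90)', '0.18/-19(q4 0.8 q5 -0.34 q3 -0.89)']
0.481 0.012 18 ['0.01/10(q4 1.3 q5 -0.17 q3 -1.01)', '0.04/3(q4 1.2 q5 -0.20 q3 -0.99)', '0.08/-3(q4 1.1 q5 -0.24 q3 -0.98)', '0.11/-10(q4 1.1 q5 -0.27 q3 -0.96)', '0.12/-16(q4 1.0 q5 -0.31 q3 -0.95)']
0.481 0.012 20 ['-1.00/13', '0.00/6(q4 1.6 q5 -0.16 q3 -1.03)', '0.05/-0(q4 1.5 q5 -0.21 q3 -1.02)', '0.06/-7(q4 1.4 q5 -0.25 q3 -1.01)', '0.08/-13(q4 1.2 q5 -0.29 q3 -0.99)']
0.481 0.012 22 ['-1.00/16', '-1.00/10', '0.03/3(q4 1.8 q5 -0.20 q3 -1.04)', '0.04/-3(q4 1.6 q5 -0.24 q3 -1.03)', '0.
[... 2775 characters left out ...]
)', '0.12/5(q4 0.8 q5 -0.28 q3 -0.92)', '0.14/-1(q4 0.8 q5 -0.30 q3 -0.91)', '0.17/-8(q4 0.8 q5 -0.33 q3 -0.90)', '0.18/-14(q4 0.7 q5 -0.36 q3 -0.89)']
0.476 0.007 18 ['0.02/15(q4 1.2 q5 -0.18 q3 -1.01)', '0.06/8(q4 1.1 q5 -0.22 q3 -1.00)', '0.09/2(q4 1.1 q5 -0.25 q3 -0.98)', '0.10/-5(q4 1.0 q5 -0.29 q3 -0.97)', '0.12/-11(q4 0.9 q5 -0.32 q3 -0.95)']
0.476 0.007 20 ['-1.00/18', '0.02/11(q4 1.5 q5 -0.18 q3 -1.04)', '0.04/5(q4 1.4 q5 -0.22 q3 -1.03)', '0.06/-2(q4 1.3 q5 -0.26 q3 -1.01)', '0.07/-8(q4 1.2 q5 -0.30 q3 -1.00)']
0.476 0.007 22 ['-1.00/21', '0.00/15(q4 1.9 q5 -0.16 q3 -1.05)', '0.02/8(q4 1.7 q5 -0.21 q3 -1.05)', '0.03/2(q4 1.6 q5 -0.25 q3 -1.04)', '0.04/-5(q4 1.4 q5 -0.29 q3 -1.03)']
```

Emit:
send_rows(motion=[[60,-0.03,0,0.1,0],[60,-0.05,0.05,0.2,-0.08],[60,-0.05,0.1,0.3,-0.16],[60,-0.05,0.15,0.4,-0.24],[60,-0.05,0.2,0.5,-0.32],[60,-0.05,0.25,0.6,-0.4],[60,-0.05,0.25,0.7,-0.48],[60,-0.05,0.25,0.75,-0.56]])

```text
clock: 21.25
position: [0.3979, 0.357, 0.5365]
eef_rot: [0.124, 0.861, -0.431, 0.239]
contact_force: [1.1, 0.6, 0.1]
finger_gap: 0.689
```

```bash
python3 st.py
```

```text
21.25 q [ 1.263  0.245  0.289  0.462 -1.924 -0.526] p [0.3979 0.357  0.5365] F [1.1 0.6 0.1] T [0.97 0.51 0.09] gap 59.9
zax [ 0.305 -0.421 -0.854] yax [-0.802 -0.598  0.008] tilt 31.3
```

Emit:
send_rows(motion=[[60,0,0,0,-0.08],[60,0,0.0,-0.05,-0.16],[60,0,0,-0.1,-0.24],[60,0,0,-0.1,-0.32],[60,0,0,-0.1,-0.4],[60,0,0,-0.1,-0.48],[60,0,0,-0.1,-0.56],[60,0,0,-0.1,-0.64]])

```text
clock: 21.92
position: [0.3978, 0.3576, 0.4957]
eef_rot: [-0.225, -0.549, 0.791, -0.15]
contact_force: [0.2, -0.9, 0.4]
finger_gap: 0.685
```

Emit:
send_rows(motion=[[60,0,0,0,-0.08],[60,0,0.0,0.1,-0.16],[60,0.02,0.02,0.15,-0.24],[60,0.04,0.04,0.2,-0.32],[60,0.06,0.06,0.25,-0.38]])

```text
clock: 22.33
position: [0.4122, 0.3746, 0.5775]
eef_rot: [-0.257, -0.323, 0.907, -0.084]
contact_force: [-0.1, 0.8, -2.4]
finger_gap: 0.691
```

```bash
python3 st.py
```

```text
22.33 q [ 0.926  0.646  1.358 -0.408 -2.787 -2.16 ] p [0.4122 0.3746 0.5775] F [-0.1  0.8 -2.4] T [ 0.82 -0.98 -0.08] gap 60.1
zax [-0.411 -0.318 -0.854] yax [-0.629  0.777  0.014] tilt 31.4
```

Tilt now points inward; ratchet outward.

Emit:
send_rows(motion=[[60,0.65,0.6,0.9,0]])

```text
clock: 22.42
position: [0.3971, 0.3603, 0.5919]
eef_rot: [-0.287, -0.317, 0.899, -0.091]
contact_force: [0.2, 0.2, -2.9]
finger_gap: 0.691
```

Emit:
send_rows(motion=[[60,0.65,0.6,0.9,0]])

```text
clock: 22.5
position: [0.3857, 0.3459, 0.6068]
eef_rot: [-0.303, -0.316, 0.894, -0.099]
contact_force: [-0.7, -0.7, -0.1]
finger_gap: 0.691
```

Emit:
send_rows(motion=[[60,0.65,0.6,0.9,0]])

```text
clock: 22.58
position: [0.381, 0.3386, 0.6144]
eef_rot: [-0.306, -0.316, 0.892, -0.103]
contact_force: [2.5, -2.7, 3.0]
finger_gap: 0.688
```

```bash
python3 st.py
```

```text
22.58 q [ 0.858  0.586  1.408 -0.871 -2.987 -2.574] p [0.381  0.3386 0.6144] F [ 2.5 -2.7  3. ] T [ 0.43 -1.2   0.23] gap 59.9
zax [-0.482 -0.378 -0.791] yax [-0.627  0.779  0.01 ] tilt 37.7
```

Emit:
send_rows(motion=[[60,0.05,0.0,-0.1,0],[60,0.1,0.02,-0.2,0],[60,0.15,0.03,-0.3,0],[60,0.22,0.05,-0.38,0],[60,0.29,0.05,-0.38,-0.03],[60,0.35,0.05,-0.38,-0.05]])

```text
clock: 23.08
position: [0.5123, 0.3588, 0.4615]
eef_rot: [-0.316, -0.281, 0.901, -0.094]
contact_force: [2.1, 2.0, 1.3]
finger_gap: 0.689
```

```bash
python3 st.py
```

```text
23.08 q [ 0.795  0.794  1.248 -0.283 -2.67  -1.972] p [0.5123 0.3588 0.4615] F [2.1 2.  1.3] T [ 0.92 -1.26 -0.08] gap 60.0
zax [-0.517 -0.346 -0.783] yax [-0.565  0.825  0.009] tilt 38.5
```

Emit:
send_rows(motion=[[60,0.9,0.5,0.4,0],[60,0.9,0.5,0.4,0]])

```text
clock: 23.25
position: [0.5376, 0.3631, 0.4474]
eef_rot: [-0.319, -0.28, 0.901, -0.096]
contact_force: [0.1, 1.3, -1.6]
finger_gap: 0.69
```

Emit:
send_rows(motion=[[60,0.9,0.5,0.4,0]])

```text
clock: 23.33
position: [0.5424, 0.3617, 0.4449]
eef_rot: [-0.314, -0.281, 0.902, -0.097]
contact_force: [-1.1, -0.3, 0.5]
finger_gap: 0.69
```

Emit:
send_rows(motion=[[60,0.9,0.5,0.4,0]])

```text
clock: 23.42
position: [0.5485, 0.361, 0.4412]
eef_rot: [-0.308, -0.282, 0.904, -0.096]
contact_force: [-0.8, -0.9, 0.1]
finger_gap: 0.692
```

```bash
python3 st.py
```

```text
23.42 q [ 0.772  0.898  1.407 -0.248 -2.718 -1.931] p [0.5485 0.361  0.4412] F [-0.8 -0.9  0.1] T [ 0.8  -1.18 -0.06] gap 60.2
zax [-0.501 -0.348 -0.792] yax [-0.569  0.823 -0.001] tilt 37.6
```

Emit:
send_rows(motion=[[60,0.8,0.55,0.6,0]])

```text
clock: 23.5
position: [0.5505, 0.3617, 0.4412]
eef_rot: [-0.301, -0.283, 0.906, -0.096]
contact_force: [1.0, 0.7, 0.3]
finger_gap: 0.69
```

Emit:
send_rows(motion=[[60,0.8,0.55,0.6,0]])

```text
clock: 23.58
position: [0.5516, 0.3623, 0.4435]
eef_rot: [-0.292, -0.285, 0.908, -0.095]
contact_force: [-0.0, -0.0, 0.7]
finger_gap: 0.688
```

Emit:
send_rows(motion=[[60,0.8,0.55,0.6,0]])

```text
clock: 23.67
position: [0.5536, 0.3632, 0.4447]
eef_rot: [-0.283, -0.287, 0.91, -0.094]
contact_force: [0.0, -0.8, 0.7]
finger_gap: 0.693
```

Emit:
send_rows(motion=[[60,0.8,0.55,0.6,0]])

```text
clock: 23.75
position: [0.5561, 0.3644, 0.4453]
eef_rot: [-0.274, -0.288, 0.913, -0.093]
contact_force: [0.7, 0.3, 0.3]
finger_gap: 0.688
```

```bash
python3 st.py
```

```text
23.75 q [ 0.781  0.89   1.408 -0.177 -2.664 -1.873] p [0.5561 0.3644 0.4453] F [0.7 0.3 0.3] T [ 0.81 -1.02  0.01] gap 59.9
zax [-0.446 -0.328 -0.833] yax [-0.578  0.816 -0.012] tilt 33.6
```

Emit:
send_rows(motion=[[60,0.5,0.95,0.6,0]])

```text
clock: 23.83
position: [0.5503, 0.3772, 0.4453]
eef_rot: [-0.266, -0.288, 0.915, -0.092]
contact_force: [0.8, 0.1, -0.7]
finger_gap: 0.688
```

Emit:
send_rows(motion=[[60,0.5,0.95,0.6,0]])

```text
clock: 23.92
position: [0.5422, 0.3929, 0.4452]
eef_rot: [-0.257, -0.289, 0.918, -0.09]
contact_force: [-0.1, 0.8, 0.1]
finger_gap: 0.689
```

Emit:
send_rows(motion=[[60,0.5,0.95,0.6,0]])

```text
clock: 24.0
position: [0.5351, 0.4072, 0.4452]
eef_rot: [-0.249, -0.29, 0.92, -0.088]
contact_force: [0.3, 0.1, 0.3]
finger_gap: 0.69
```

Emit:
send_rows(motion=[[60,0.5,0.95,0.6,0]])

```text
clock: 24.08
position: [0.5285, 0.4207, 0.4448]
eef_rot: [-0.241, -0.292, 0.922, -0.086]
contact_force: [0.1, -0.2, 0.7]
finger_gap: 0.693
```

```bash
python3 st.py
```

```text
24.08 q [ 0.859  0.872  1.407 -0.201 -2.604 -1.964] p [0.5285 0.4207 0.4448] F [ 0.1 -0.2  0.7] T [ 0.76 -0.89 -0.04] gap 60.3
zax [-0.393 -0.299 -0.87 ] yax [-0.579  0.815 -0.018] tilt 29.6
```

Emit:
send_rows(motion=[[60,0.6,0.85,0.6,0]])

```text
clock: 24.17
position: [0.525, 0.4308, 0.4441]
eef_rot: [-0.232, -0.294, 0.924, -0.084]
contact_force: [-0.5, -0.2, 0.0]
finger_gap: 0.687
```

Emit:
send_rows(motion=[[60,0.6,0.85,0.6,0]])

```text
clock: 24.25
position: [0.5227, 0.4396, 0.4432]
eef_rot: [-0.223, -0.295, 0.925, -0.082]
contact_force: [0.2, -0.2, -0.6]
finger_gap: 0.69
```

Emit:
send_rows(motion=[[60,0.6,0.85,0.6,0]])

```text
clock: 24.33
position: [0.5205, 0.4484, 0.4422]
eef_rot: [-0.215, -0.296, 0.927, -0.079]
contact_force: [-0.3, 0.3, 0.7]
finger_gap: 0.686
```

Emit:
send_rows(motion=[[60,0.6,0.85,0.6,0]])

```text
clock: 24.42
position: [0.5183, 0.4571, 0.4412]
eef_rot: [-0.207, -0.297, 0.929, -0.077]
contact_force: [0.1, -0.8, 1.0]
finger_gap: 0.695
```

Emit:
send_rows(motion=[[60,0.6,0.85,0.6,0]])

```text
clock: 24.5
position: [0.5163, 0.4657, 0.4403]
eef_rot: [-0.198, -0.298, 0.931, -0.074]
contact_force: [0.5, -0.4, -0.7]
finger_gap: 0.691
```

Emit:
send_rows(motion=[[60,0.6,0.85,0.6,0]])

```text
clock: 24.58
position: [0.5145, 0.4742, 0.4394]
eef_rot: [-0.19, -0.298, 0.933, -0.071]
contact_force: [0.5, 0.3, -0.3]
finger_gap: 0.692
```

```bash
python3 st.py
```

```text
24.58 q [ 0.926  0.866  1.407 -0.17  -2.501 -1.994] p [0.5145 0.4742 0.4394] F [ 0.5  0.3 -0.3] T [ 0.64 -0.79  0.02] gap 60.2
zax [-0.311 -0.246 -0.918] yax [-0.584  0.812 -0.02 ] tilt 23.4
```

Emit:
send_rows(motion=[[60,0.6,0.8,0.6,0]])

```text
clock: 24.67
position: [0.5133, 0.4817, 0.4388]
eef_rot: [-0.181, -0.299, 0.934, -0.068]
contact_force: [-0.1, 0.8, -0.1]
finger_gap: 0.691
```

Emit:
send_rows(motion=[[60,0.6,0.8,0.6,0]])

```text
clock: 24.75
position: [0.5125, 0.4889, 0.4386]
eef_rot: [-0.172, -0.299, 0.936, -0.065]
contact_force: [-0.5, -0.6, -0.1]
finger_gap: 0.689
```

Emit:
send_rows(motion=[[60,0.6,0.8,0.6,0]])

```text
clock: 24.83
position: [0.5119, 0.4961, 0.4384]
eef_rot: [-0.163, -0.3, 0.938, -0.061]
contact_force: [-0.4, 0.4, 0.6]
finger_gap: 0.685
```

Emit:
send_rows(motion=[[60,0.6,0.8,0.6,0]])

```text
clock: 24.92
position: [0.5115, 0.5033, 0.4382]
eef_rot: [-0.154, -0.3, 0.94, -0.058]
contact_force: [-0.2, -0.4, 0.1]
finger_gap: 0.691
```

Emit:
send_rows(motion=[[60,0.6,0.8,0.6,0]])

```text
clock: 25.0
position: [0.5114, 0.5106, 0.438]
eef_rot: [-0.144, -0.301, 0.941, -0.054]
contact_force: [0.2, 0.7, -0.1]
finger_gap: 0.689
```

Emit:
send_rows(motion=[[60,0.6,0.8,0.6,0]])

```text
clock: 25.08
position: [0.5115, 0.5179, 0.4378]
eef_rot: [-0.134, -0.301, 0.943, -0.05]
contact_force: [0.1, 0.0, -0.1]
finger_gap: 0.688
```

```bash
python3 st.py
```

```text
25.08 q [ 0.974  0.859  1.407 -0.127 -2.389 -2.008] p [0.5115 0.5179 0.4378] F [ 0.1  0.  -0.1] T [ 0.44 -0.55 -0.05] gap 59.8
zax [-0.224 -0.174 -0.959] yax [-0.581  0.814 -0.013] tilt 16.5
```

Emit:
send_rows(motion=[[60,0.6,0.8,0.6,0]])

```text
clock: 25.17
position: [0.5119, 0.5251, 0.4376]
eef_rot: [-0.125, -0.301, 0.944, -0.045]
contact_force: [-0.2, -0.3, -0.5]
finger_gap: 0.689
```

Emit:
send_rows(motion=[[60,-0.05,-0.08,0,0.08],[60,-0.1,-0.16,0,0.16],[60,-0.16,-0.24,0,0.24],[60,-0.22,-0.32,0,0.32],[60,-0.28,-0.4,0,0.4],[60,-0.32,-0.48,0,0.48],[60,-0.34,-0.56,0,0.56],[60,-0.34,-0.64,0,0.64]])

```text
clock: 25.83
position: [0.3766, 0.281, 0.4379]
eef_rot: [-0.093, -0.67, 0.731, -0.093]
contact_force: [1.2, -1.2, 0.5]
finger_gap: 0.693
```

```bash
python3 st.py
```

```text
25.83 q [ 1.067  0.138  0.125  0.119 -1.794 -1.141] p [0.3766 0.281  0.4379] F [ 1.2 -1.2  0.5] T [ 0.56 -0.09  0.03] gap 60.3
zax [-0.011 -0.261 -0.965] yax [-0.996  0.085 -0.012] tilt 15.1
```

Emit:
send_rows(motion=[[60,0,-0.05,0,0.08],[60,0,-0.1,0,0.16],[60,0,-0.15,0,0.24],[60,0,-0.2,-0.05,0.32],[60,0,-0.25,-0.1,0.4],[60,0.02,-0.3,-0.15,0.48],[60,0.04,-0.35,-0.2,0.56],[60,0.06,-0.35,-0.25,0.64]])

```text
clock: 26.5
position: [0.4, 0.1385, 0.3378]
eef_rot: [0.036, 0.938, -0.322, 0.127]
contact_force: [-0.1, 0.6, -0.4]
finger_gap: 0.691
```

```bash
python3 st.py; python3 - <<'E'
from plan import *
from plant import status
q=status.read_state()['qpos']; p=status.read_state()['position']
T=np.array([.4783,.1398,.0665])
for tilt in (15,):
    walk(q,[(p,-38),(np.array([.42,.14,.26]),-3.5),(np.array([.452,.14,.163]),-3.5),(T,-3.5),(T+[0,0,.004],-3.5)],tilt)
E
```

```text
26.5 q [ 0.918 -0.116 -0.429  0.278 -1.257 -0.095] p [0.4    0.1385 0.3378] F [-0.1  0.6 -0.4] T [0.4  0.48 0.01] gap 60.1
zax [ 0.215 -0.149 -0.965] yax [-0.613 -0.79  -0.014] tilt 15.2
  to [0.42 0.14 0.26] -3.5 [ 0.83 -0.09 -0.59  0.26 -0.92  0.54] minmargin 0.48 joint 3
  to [0.452 0.14  0.163] -3.5 [ 0.76  0.07 -0.73  0.33 -0.62  0.5 ] minmargin 0.34 joint 3
  to [0.478 0.14  0.066] -3.5 [ 0.65  0.26 -0.89  0.66 -0.28  0.24] minmargin 0.12 joint 5
  to [0.478 0.14  0.07 ] -3.5 [ 0.66  0.25 -0.88  0.62 -0.3   0.27] minmargin 0.12 joint 5
```

Emit:
send_rows(motion=[[60,0.02,0,-0.08,0.08],[60,0.04,0,-0.15,0.16],[60,0.05,0,-0.19,0.24],[60,0.05,0,-0.19,0.32],[60,0.08,0.0,-0.25,0.38],[60,0.11,0.0,-0.35,0.38],[60,0.13,0.0,-0.43,0.38],[60,0.13,0.0,-0.43,0.38]])

```text
clock: 27.17
position: [0.4495, 0.1355, 0.16]
eef_rot: [0.001, 0.991, -0.033, 0.127]
contact_force: [-1.2, -0.9, -0.3]
finger_gap: 0.69
```

```bash
python3 st.py;  python3 - <<'E'
import cv2
from h import *
for n in C: 
    im=cams.read_camera(n); cv2.imwrite(f'pics/{n}7.png',im); im=im[130:290,170:410] if n=='side' else im[150:270,200:400]
    cv2.imwrite(f'pics/{n}7c.png',cv2.resize(im,None,fx=3.3,fy=3.3,interpolation=cv2.INTER_CUBIC))
E
```

```text
27.17 q [ 0.749  0.066 -0.734  0.318 -0.613  0.51 ] p [0.4495 0.1355 0.16  ] F [-1.2 -0.9 -0.3] T [-0.08  0.67 -0.04] gap 60.0
zax [ 0.253 -0.01  -0.967] yax [-0.065 -0.998 -0.006] tilt 14.6
```

View pics/side7c.png

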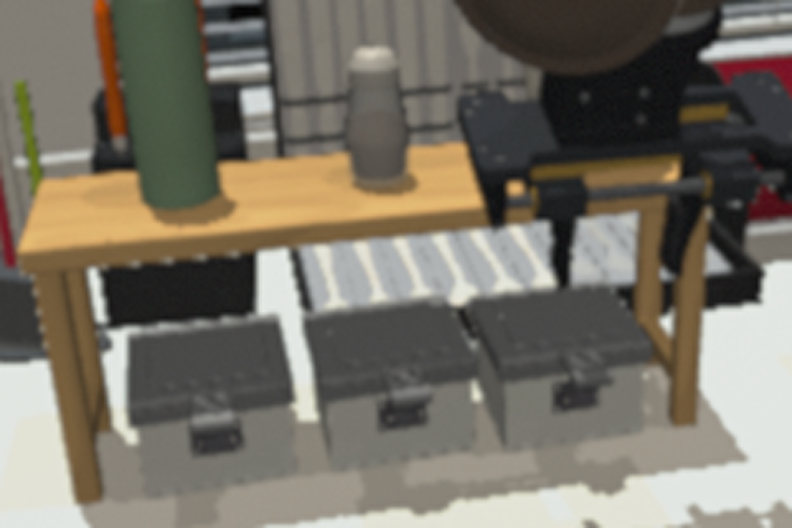

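View pics/top7c.png

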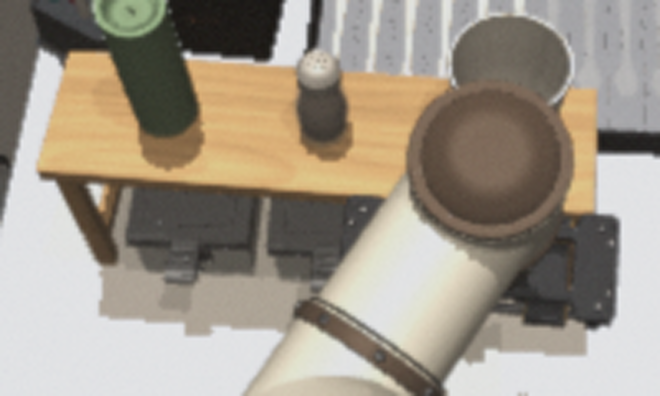

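```bash
python3 - <<'E'
from scan import *
from h import proj,ray
from plant import status
T=np.array([.4783,.1398,.0665]); M=tool(14.6,-3)
S=ik(T,M,[status.read_state()['qpos']])[0]; print(S.round(3))
for q in (status.read_state()['qpos'],S):
    P,N=fk(q,V); W1=P-.3067*N[:,2]
    A=Rz(q[0]);E=A@[0,0,.1613]+A@Ry(q[1])@[0,0,.5646]; F=A@Ry(q[1]-q[2]);W0=E+F@[.4219,0,0]
    print('elbow',E.round(3),'W0',W0.round(3),'W1',W1.round(3),'P',P.round(3), proj('top',[W0,W1]).round(0),proj('side',[W0,W1]).round(0))
# mug
for uv in [(342,200)]: print(ray('top',uv,.193))
print(ray('side',(347,180),.193), ray('side',(345,176),.23))
E
```

```text
[ 0.657  0.259 -0.875  0.608 -0.292  0.29 ]
elbow [0.025 0.023 0.725] W0 [0.243 0.226 0.427] W1 [0.372 0.14  0.462] P [0.452 0.138 0.166] [[294. 281.]
 [347. 204.]] [[351.  97.]
 [377.  56.]]
elbow [0.114 0.088 0.707] W0 [0.256 0.197 0.325] W1 [0.401 0.144 0.363] P [0.478 0.14  0.067] [[314. 292.]
 [343. 216.]] [[367. 172.]
 [365. 118.]]
[0.53765854 0.14081409 0.193     ]
[0.55361445 0.12022217 0.193     ] [0.48648833 0.14815206 0.23      ]
```

Emit:
send_rows(motion=[[55,0.015,0.01,-0.05,0],[55,0.03,0.01,-0.1,0],[55,0.045,0.01,-0.15,0],[55,0.055,0.01,-0.18,0],[55,0.055,0.01,-0.18,0]])

```text
clock: 27.68
position: [0.4746, 0.1426, 0.0941]
eef_rot: [-0.002, 0.991, -0.031, 0.132]
contact_force: [-0.6, 0.4, 0.1]
finger_gap: 0.633
```

```bash
python3 st.py;  python3 - <<'E'
import cv2
from h import *
for n in C: 
    im=cams.read_camera(n); cv2.imwrite(f'pics/{n}8.png',im); im=im[150:280,270:410] if n=='side' else im[170:270,280:400]
    cv2.imwrite(f'pics/{n}8c.png',cv2.resize(im,None,fx=5,fy=5,interpolation=cv2.INTER_CUBIC))
E
```

```text
27.68 q [ 0.694  0.205 -0.827  0.484 -0.376  0.377] p [0.4746 0.1426 0.0941] F [-0.6  0.4  0.1] T [-0.04  0.55 -0.07] gap 55.1
zax [ 0.262 -0.005 -0.965] yax [-0.061 -0.998 -0.012] tilt 15.2
```

View pics/side8c.png

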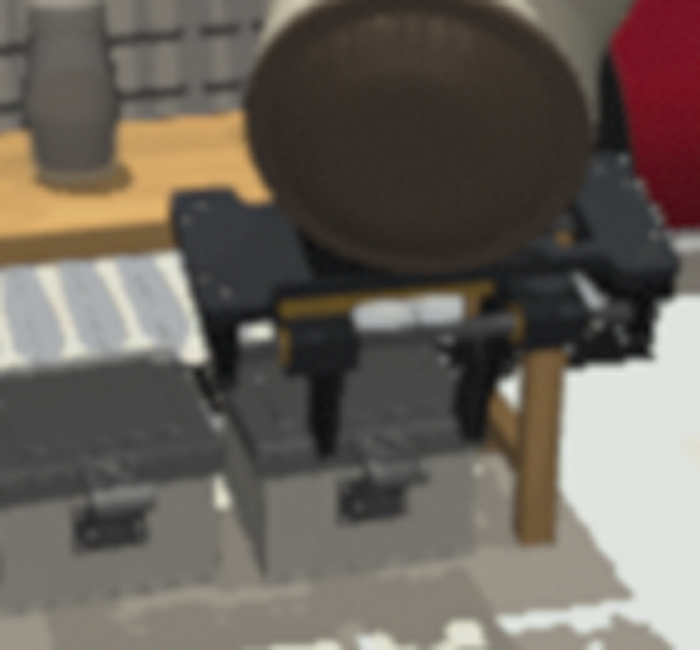

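View pics/top8c.png

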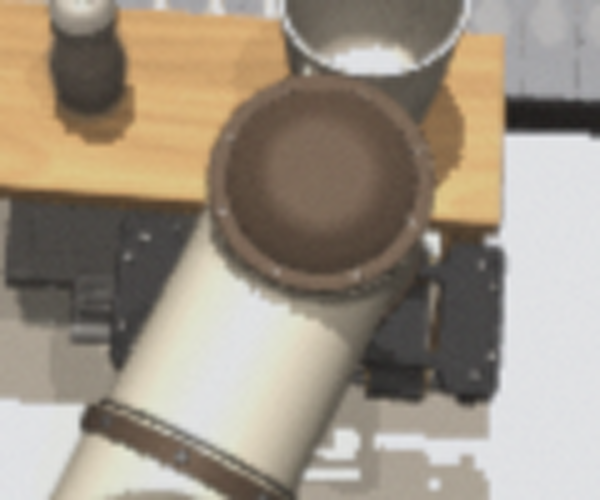

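Emit:
send_rows(motion=[[55,0.004,-0.006,-0.03,0],[55,0.008,-0.006,-0.055,0],[55,0.01,-0.006,-0.069,0],[55,0.01,-0.006,-0.069,0]])

```text
clock: 28.12
position: [0.4797, 0.1411, 0.0696]
eef_rot: [-0.003, 0.99, -0.031, 0.134]
contact_force: [-0.1, -0.4, 0.2]
finger_gap: 0.631
```

```bash
python3 st.py
```

```text
28.12 q [ 0.644  0.249 -0.895  0.664 -0.265  0.234] p [0.4797 0.1411 0.0696] F [-0.1 -0.4  0.2] T [-0.08  0.59 -0.02] gap 54.9
zax [ 0.266 -0.002 -0.964] yax [-0.061 -0.998 -0.015] tilt 15.5
```

Emit:
send_rows(motion=[[55,-0.004,0,-0.01,0],[20,-0.004,0,-0.01,0],[10,-0.004,0,-0.01,0],[10,-0.004,0,-0.01,0],[10,-0.004,0,-0.01,0],[10,-0.004,0,-0.01,0],[10,-0.004,0,-0.01,0],[10,-0.004,0,-0.01,0]], grip_force=40)

```text
clock: 28.78
position: [0.4783, 0.1409, 0.066]
eef_rot: [-0.003, 0.99, -0.031, 0.135]
contact_force: [-0.2, -1.0, 2.7]
finger_gap: 0.289
```

```bash
python3 st.py
```

```text
28.78 q [ 0.633  0.252 -0.914  0.718 -0.245  0.19 ] p [0.4783 0.1409 0.066 ] F [-0.2 -1.   2.7] T [-0.58  0.23  0.07] gap 25.2
zax [ 0.267 -0.002 -0.964] yax [-0.06  -0.998 -0.014] tilt 15.5
```

Gripped at 25 mm (tab 26 wide). Tug.

Emit:
send_rows(motion=[[10,0,0,0.003,0],[10,0,0,0.006,0],[10,0,0,0.008,0],[10,0,0,0.008,0]])

```text
clock: 29.12
position: [0.4784, 0.1409, 0.069]
eef_rot: [-0.003, 0.99, -0.031, 0.134]
contact_force: [5.1, -1.5, -4.5]
finger_gap: 0.291
```

Emit:
send_rows(motion=[[10,0,0,0.003,0],[10,0,0,0.005,0],[10,0,0,0.005,0]])

```text
clock: 29.37
position: [0.4784, 0.1409, 0.0696]
eef_rot: [-0.003, 0.991, -0.031, 0.133]
contact_force: [12.0, -1.7, -14.3]
finger_gap: 0.294
```

```bash
python3 st.py
```

```text
29.37 q [ 0.648  0.248 -0.894  0.655 -0.27   0.24 ] p [0.4784 0.1409 0.0696] F [ 12.   -1.7 -14.3] T [-0.42 -1.34  0.15] gap 25.6
zax [ 0.264 -0.003 -0.964] yax [-0.061 -0.998 -0.013] tilt 15.3
```

Emit:
send_rows(motion=[[10,0,0,0.001,0],[10,0,0,0.001,0],[10,0,0,0.001,0]])

```text
clock: 29.62
position: [0.4784, 0.1409, 0.0692]
eef_rot: [-0.002, 0.991, -0.031, 0.133]
contact_force: [7.7, -2.3, -7.7]
finger_gap: 0.293
```

Emit:
send_rows(motion=[[10,0,0,-0.004,0],[10,0,0,-0.008,0],[55,0,0,-0.008,0],[55,0,0,-0.008,0],[55,0,0,-0.008,0],[55,0,0,-0.008,0],[55,0,0,-0.008,0],[55,0,0,-0.008,0]])

```text
clock: 30.28
position: [0.4784, 0.141, 0.0661]
eef_rot: [-0.002, 0.991, -0.031, 0.133]
contact_force: [-0.0, 0.4, 0.7]
finger_gap: 0.607
```

```bash
python3 st.py
```

```text
30.28 q [ 0.64   0.254 -0.904  0.686 -0.256  0.216] p [0.4784 0.141  0.0661] F [-0.   0.4  0.7] T [-0.02  0.57  0.01] gap 52.8
zax [ 0.263 -0.003 -0.965] yax [-0.061 -0.998 -0.013] tilt 15.3
```

Retreat along the tool axis and away to the front.

Emit:
send_rows(motion=[[55,-0.015,0,0.05,0],[55,-0.03,0,0.1,0],[55,-0.05,0,0.16,0],[55,-0.08,0,0.23,0],[55,-0.12,0,0.32,0],[55,-0.17,0.0,0.4,0],[55,-0.22,0,0.45,0],[55,-0.22,0,0.45,0]])

```text
clock: 30.95
position: [0.39, 0.1423, 0.2511]
eef_rot: [-0.007, 0.99, -0.03, 0.136]
contact_force: [0.4, 0.7, -0.0]
finger_gap: 0.631
```

```bash
python3 st.py;  python3 - <<'E'
import cv2
from h import *
for n in C: 
    im=cams.read_camera(n); cv2.imwrite(f'pics/{n}9.png',im); im=im[110:290,160:400] if n=='side' else im[140:270,200:400]
    cv2.imwrite(f'pics/{n}9c.png',cv2.resize(im,None,fx=3.3,fy=3.3,interpolation=cv2.INTER_CUBIC))
E
```

```text
30.95 q [ 0.903 -0.154 -0.674  0.272 -0.892  0.452] p [0.39   0.1423 0.2511] F [ 0.4  0.7 -0. ] T [-0.02  0.48  0.03] gap 54.9
zax [ 0.27   0.005 -0.963] yax [-0.058 -0.998 -0.022] tilt 15.7
```

View pics/side9c.png

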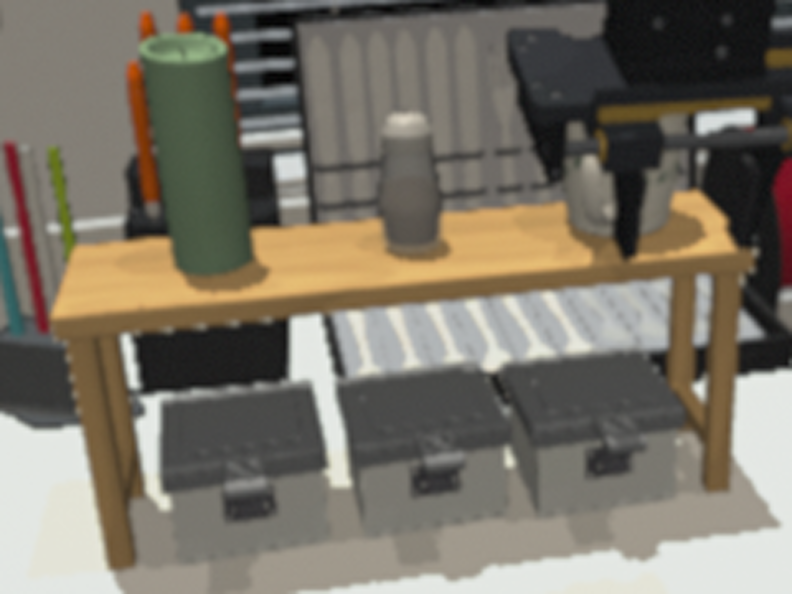

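View pics/top9c.png

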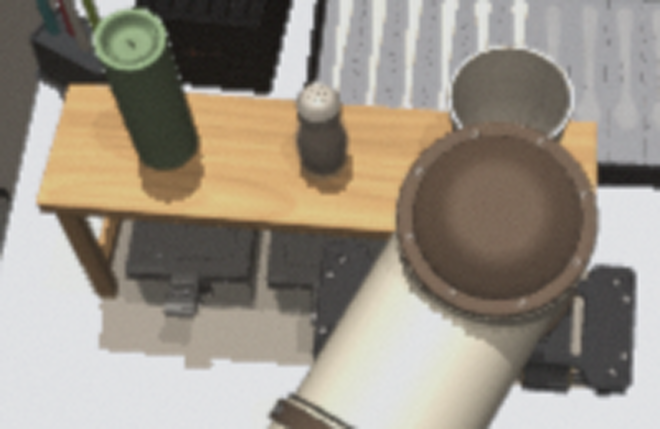

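```bash
python3 - <<'E'
from plant import order
print(order.close_job())
E
```

```text
the job is handed in; nothing more can be done
None
```

I worked the three lids from left to right and handed the job in at about 31 s. Each lid held a final tug.

| Lid | First tug | Pressing down | Final tug |
|---|---|---|---|
| Left | came up freely, not caught | down to the stop at about 17 N | held at about 10 N, tab up about 3 mm |
| Middle | came up freely, not caught | down to the stop at about 26 N | held at about 11–12 N, tab up about 4 mm |
| Right | held straight away | none needed | held at up to about 14 N, tab up about 3 mm |

Middle rose slightly further than the 2–3 mm rattle. The rise is finger movement from the pressed-down height, so the tab itself moved a little less.

**Leaning the gripper:** The moves cannot tilt the tool directly. I tilted it by pushing against the arm's reach limit: about 31° for left and middle, about 15° for right. The 15° is under the 20–45° in the task text. The arm could not reach the right tab at more, and I calculated about 1 cm of clearance to the shelf.

**Last checks:**
- **Lids:** the final pictures show all three tabs low against their catches. Left and middle have dropped about 4 pixels from the start and right has not changed.
- **Shelf things:** the candle and shaker stand upright where they were. The mug was partly hidden behind the arm, but what shows looks undisturbed.
- **Robot:** it was clear of everything and the force read about zero.

**One doubt:** on the first approach to the middle box, joint 4 ran to the end of its range. It read 2.053 against a stated 2.05, with about 37 N showing for a moment. I backed off at once and nothing had moved in the pictures. I cannot tell whether that counts as passing the joint's range.

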